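Ready the hot well for service

TASK

Get the hot well ready for service: fit the two flat divider bars, which lie on the chopping board, across the open part of the well, each with its two holes down over a pair of studs and lying flush on both rims, and spread the heap of hash-brown rounds over the floor of the pan in a single layer, with about a finger's width between any two. When that is done, switch the heater on. Leave the other things on the counter alone.

Things in the scene. Friction and masses are not known exactly. Their poses are not given: they have to be found in the camera images.
- well: countertop hot well, stainless, 226 (x) x 575 (y) x 110 mm high, fixed; origin under its centre, x runs from its front (robot side) to its back, y along its length to its left, z up. Front and back rims are 30 mm wide flat strips at 110 mm height, the opening between them is 166 mm. A shallow pan hangs in its left part; its right part (about 200 mm long, 90 mm deep) is open
- pan_floor (a point): centre of the pan's flat floor, 71 mm above the counter, axes as the well's. The floor is 154 mm (x) by 303 mm (y), its upright walls rise 40 mm, the pan's rim stands 2 mm above the well's
- studs1 (a point): middle between the two studs of pair 1 (the pair beside the pan), at rim level, 110 mm up, axes as the well's. One stud stands on the front rim 95 mm in front of this point (-x), the other on the back rim 95 mm behind it (+x); each is upright, round, 7 mm thick and 5 mm high. The well is open for 65 mm to each side of a pair's line
- studs2 (a point): the same for pair 2, 67 mm to the right of pair 1
- board: thick wooden chopping board 260 (x) x 210 (y) x 40 mm high, fixed; origin under its centre. Its front edge (towards the robot) is 130 mm from its centre; the counter lies free in front of it
- bar1: divider bar, loose: smooth flat steel strip 216 (x) x 28 (y) x 2.5 mm, 90 to 140 g, lying flat on the board (left one), x pointing roughly away from the robot; origin at the centre of its underside. It has a 13 mm round hole at each end, 95 mm from its middle, and fits on either pair of studs, either way round. Too thin to be picked up where it lies; closed fingertips pressed on it drag it along
- bar2: divider bar, the same as bar1, to the right of it
- heater (a joint): heater toggle on the control box at the front of the well: 0 = off, leaning to the robot; 1 = on, leaning to the well; more than 0.8 counts as on; it starts off (0 to 0.12), stays where it is left and gives way to a light push
- heater_tip (a point): centre of the 26 mm ball knob at the tip of the toggle, 45 mm from its pivot (pivot 104 mm above the counter); it swings along the well's x, from 0.5 rad towards the robot of upright (off) to 0.5 rad past upright (on)
- bite1: round of hash brown, frozen hard: a flat golden disc 38 mm across and 26 mm high, 24 to 39 g; origin at its middle, z its axis; closed fingertips pressed on its top drag it over the pan's floor. Always there.
- bite2: round of hash brown, frozen hard: a flat golden disc 38 mm across and 26 mm high, 24 to 39 g; origin at its middle, z its axis; closed fingertips pressed on its top drag it over the pan's floor. Always there.
- bite3: round of hash brown, frozen hard: a flat golden disc 38 mm across and 26 mm high, 24 to 39 g; origin at its middle, z its axis; closed fingertips pressed on its top drag it over the pan's floor. Always there.
- bite4: round of hash brown, frozen hard: a flat golden disc 38 mm across and 26 mm high, 24 to 39 g; origin at its middle, z its axis; closed fingertips pressed on its top drag it over the pan's floor. Always there.
- bite5: round of hash brown, frozen hard: a flat golden disc 38 mm across and 26 mm high, 24 to 39 g; origin at its middle, z its axis; closed fingertips pressed on its top drag it over the pan's floor. May be absent.
- bite6: round of hash brown, frozen hard: a flat golden disc 38 mm across and 26 mm high, 24 to 39 g; origin at its middle, z its axis; closed fingertips pressed on its top drag it over the pan's floor. May be absent.
- bite7: round of hash brown, frozen hard: a flat golden disc 38 mm across and 26 mm high, 24 to 39 g; origin at its middle, z its axis; closed fingertips pressed on its top drag it over the pan's floor. May be absent.
- bite8: round of hash brown, frozen hard: a flat golden disc 38 mm across and 26 mm high, 24 to 39 g; origin at its middle, z its axis; closed fingertips pressed on its top drag it over the pan's floor. May be absent.
- sauce: bystander: red squeeze bottle, 54 mm thick, 160 mm high; origin at its underside
- mustard: bystander: yellow squeeze bottle, 54 mm thick, 160 mm high; origin at its underside
- shaker: bystander: metal seasoning shaker, 62 mm thick, 100 mm high; origin at its underside
- cup: bystander: small black portion cup, 70 mm wide, 45 mm high; origin at its underside
- scraper: bystander: bench scraper lying flat, 150 x 100 mm; origin at its underside
- tongs: bystander: serving tongs lying flat, 230 mm long; origin at its underside
Things that resemble listed ones, but are neither listed nor needed, are in the scene too. Leave any green look-alike of the bite7 alone.

How it is judged:
By the outcome, as a careful person would: the job done as asked, in the order asked, and still so for the second after the job is handed in, with the robot touching nothing.
Of bite5, bite6, bite7, bite8 only 2 to 4 are there at a start; the rules pass over those that are not, and their reading is None.
At some moment in a run one of bite1, bite2, bite3, bite4, bite5, bite6, bite7, bite8 may be knocked a few centimetres aside while the robot is not near it.
It also fails if it takes over 210 s, if anything falls off the work surface, if the arm or the gripper's body presses on something with over 40 N, if the wrist force passes 120 N, or if a joint passes its speed limit or range.

ROBOT

A 6-joint arm with a two-finger parallel gripper is mounted at the origin on the work surface. World frame = base frame: x ahead of the robot, y to its left, z up, the work surface at z = 0. Lengths are in m, angles in rad, forces in N, time in s.
With the tool pointing down it reaches from about 0.225 to 0.875 m from the base axis. Payload 3.4 kg.
Tool frame: the origin (TCP) lies between the finger pads; the fingertips stand 17 mm ahead of it and the grasp point (between the pads) lies 2 mm behind it; y points along the fingers, z is the direction in which the jaws open and shut, and the axes are right-handed (so a half turn about y gives the same grasp; the last joint's range is limited). The gripper opens to 85 mm and grips with 20 to 120 N. Pads are 22 mm wide; open, the fingers measure 114 mm over their backs; the gripper's body (76 mm by 85 mm) begins 54 mm behind the grasp point. The pads swing forward as they close: fully open they stand 13 mm farther back than shut.
Start: joints at [1.117, 0.276, 1.505, -0, 1.361, -0.121], TCP at [0.188, 0.543, 0.248] pointing down, gripper open.
Joint ranges: [-2.89, 2.89], [-0.75, 2.08], [0.22, 2.7], [-1.18, 4.32], [0.11, 2.71], [-2.7, 2.7]. Speed limits (rad/s): [2.57, 2.57, 3.14, 3.14, 3.14, 3.14].

INTERFACE

Orientations are given as a unit quaternion [w, x, y, z].
In Python, from rig import manip, get_image, camera_model, sign_off, spot_in, silhouettes, spot_point gives the robot as it stands.
- The arm moves only by the tool jog_arm, never from a script. Its argument "targets" is a list of rows, each a list of 3 entries, a list of its own where there are three numbers: the finger opening in m, from 0 to 0.0854, then the shift along the world's x, y, z in m, then the turn about the world's z in rad. In form: [[claw, [x, y, z], spin], ...]. A call has 1 to 10 rows; each row shifts and turns the commanded pose from where the row before left it; what a row does not reach is not made up. A row lasts 1/8 s, in which the tool goes at most 62.5 mm and 10.7 degrees, less where a joint would pass 70% of its speed; a pose out of reach is approached as far as the arm can. A call with a gripper value outside its range is refused whole. The fingers move at their own pace and stop on an object; "force" is the grip in N (left out, the last holds). Time passes only in rows, so rows that do not move let the fingers close. It gives the time, the measured TCP pose, the force and the opening at its end, in the units of the state.
- manip.get_state(): the state, without advancing time (a new reading comes with each control period).
- get_image(name): name is "scene" or "top"; returns (picture, depth): 384x512x3 uint8, red, green, blue; 384x512 float32, m along the optical axis (not along the pixel's ray), 0 where there is no reading.
- camera_model(name): a dict with "mtx" (3x3 intrinsics, pixels), "world_from_camera" (4x4, takes a point from camera to world coordinates). Camera axes: x right, y up, looking along -z (the intrinsics and any distortion apply to the point x, -y, -z); pixel columns grow to the right and rows downward; lengths in m; the calibration is good to about 2 mm. A picture is of the moment at which its call begins. camera_model takes no time and is no camera call.
- sign_off(): hands the job in, once; it reports no verdict.
Trained networks look in the newest picture that a camera, given by its name, has taken for a name from the list of things; names that differ only in an ending like _2 or _b are one class to them, and where a whole thing is asked for, a point or a joint stands for the part that bears it (a point fixed in the world has none). Each returns a list of dicts, best first, with "score" (0 to 1); they miss things now and then, are a little off and sometimes report something else, mostly with a low value. They report only what shows in the picture. A call takes as long as a camera call. They do not tell look-alikes from the thing itself.
- spot_in(name, camera): "position" ([column, row] in pixels, amid what is visible of it).
- silhouettes(name, camera): "mask" (384x512 bool, what is visible of it) and "position" ([column, row] in pixels, amid what is visible of it).
- spot_point(name, camera): "position" ([column, row] in pixels: a listed point, or the origin of a listed thing).
The state is a dict: "clock": time; "qpos": joint angles; "qd": joint speeds; "effort": joint torques, N m; "position": TCP position; "ee_rot": TCP orientation; "contact_force": force on the tool from outside, world axes, zero at the start; "moment": the same for the moment, N m; "width": finger opening in m.
Only numpy, scipy, OpenCV 4.12 (cv2) and the standard library are available. Lean on these libraries where they do the work, as an engineer would, in place of code of your own. Each camera call takes 0.05 s, during which the arm holds its last target.

## Working session

There is one attempt and no reset: what is moved stays moved. The work goes in short steps, Python scripts to look and compute and a tool call to move; the robot and the scene stay as the last step left them, time stands still between calls to the robot, and variables do not carry over. Pictures are saved under pics/ and viewed, and the job is handed in when it is done.

Besides the shell and the picture viewer there is one more tool, called after "Call:" as a command line: name --argument value ..., lists and objects as JSON in quotes. jog_arm: Moves the arm, as the interface text tells. Its arguments: {"type":"object","properties":{"targets":{"type":"array","items":{"type":"array"}},"force":{"type":"number"}},"required":["targets"]}

```bash
mkdir -p pics; ls
cat > h.py <<'E'
import numpy as np, cv2
from rig import manip, get_image, camera_model, sign_off, spot_in, silhouettes, spot_point
def snap(cam,name=None,crop=None,scale=1):
    im,d=get_image(cam)
    if name:
        o=im[...,::-1].copy()
        if crop: o=o[crop[1]:crop[3],crop[0]:crop[2]]
        if scale!=1: o=cv2.resize(o,None,fx=scale,fy=scale,interpolation=cv2.INTER_CUBIC)
        cv2.imwrite('pics/'+name,o)
    return im,d
def ray(cam,uv):
    m=camera_model(cam);K=np.array(m['mtx']);T=np.array(m['world_from_camera'])
    p=np.linalg.inv(K)@np.array([uv[0],uv[1],1.])
    d=T[:3,:3]@np.array([p[0],-p[1],-p[2]])
    return T[:3,3],d
def atz(cam,uv,z):
    o,d=ray(cam,uv); return o+d*(z-o[2])/d[2]
def atd(cam,uv,dep):
    o,d=ray(cam,uv); return o+d*dep
def proj(cam,p):
    m=camera_model(cam);K=np.array(m['mtx']);T=np.array(m['world_from_camera'])
    c=np.linalg.inv(T)@np.append(p,1); q=K@np.array([c[0],-c[1],-c[2]]); return q[:2]/q[2]
def cloud(cam,d):
    m=camera_model(cam);K=np.array(m['mtx']);T=np.array(m['world_from_camera'])
    v,u=np.mgrid[:d.shape[0],:d.shape[1]]
    P=np.stack([(u-K[0,2])/K[0,0]*d,-(v-K[1,2])/K[1,1]*d,-d],-1)
    return P@T[:3,:3].T+T[:3,3]
E
python3 - <<'E'
from h import *
print(camera_model('top'));print(camera_model('scene'))
snap('top','t0.png',scale=1.5);snap('scene','s0.png',scale=1.5)
print(manip.get_state())
E
```

```text
pics
{'mtx': array([[438.83451003,   0.        , 253.00771909],
       [  0.        , 438.83451003, 183.54206299],
       [  0.        ,   0.        ,   1.        ]]), 'world_from_camera': array([[ 1.72445153e-02,  9.78990057e-01, -2.03177497e-01,
         2.07348336e-01],
       [-9.99851204e-01,  1.67944215e-02, -3.93930281e-03,
        -1.31408288e-02],
       [-4.44289755e-04,  2.03215196e-01,  9.79133998e-01,
         1.84362199e+00],
       [ 0.00000000e+00,  0.00000000e+00,  0.00000000e+00,
         1.00000000e+00]])}
{'mtx': array([[357.12252028,   0.        , 259.34919722],
       [  0.        , 357.12252028, 190.57932913],
       [  0.        ,   0.        ,   1.        ]]), 'world_from_camera': array([[-0.78218775, -0.48953987,  0.38539985,  1.05892662],
       [ 0.62297376, -0.62372462,  0.47209247,  0.6007295 ],
       [ 0.00927529,  0.60935894,  0.79284025,  1.10117267],
       [ 0.        ,  0.        ,  0.        ,  1.        ]])}
{'clock': 0.1, 'qpos': array([ 1.11701164e+00,  2.76516794e-01,  1.50600547e+00, -2.24771379e-05,
        1.36070860e+00, -1.21008825e-01]), 'qd': array([ 0.00011248, -0.00212392, -0.00120137,  0.00253125, -0.00247614,
        0.00074015]), 'effort': array([ 2.35276420e-03, -4.17705774e+01, -2.46403348e+01, -3.41551149e-04,
        5.82462730e-03,  2.97707425e-05]), 'position': array([0.18765357, 0.54304396, 0.24753515]), 'ee_rot': array([-0.69678364,  0.69789892, -0.11726695,  0.1169535 ]), 'contact_force': array([-0.31177092,  0.21347034, -0.48905003]), 'moment': array([-0.03475318,  0.00708631, -0.00654554]), 'width': 0.08551905346038421}
```

View pics/t0.png

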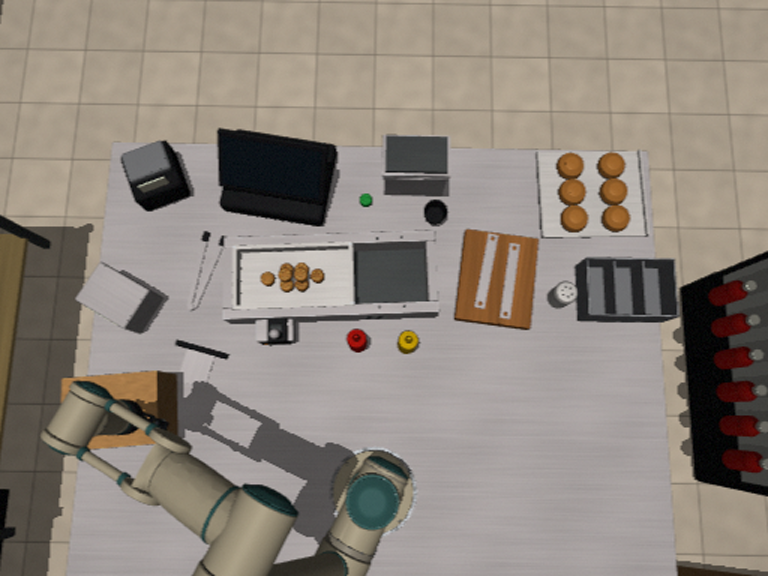

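View pics/s0.png

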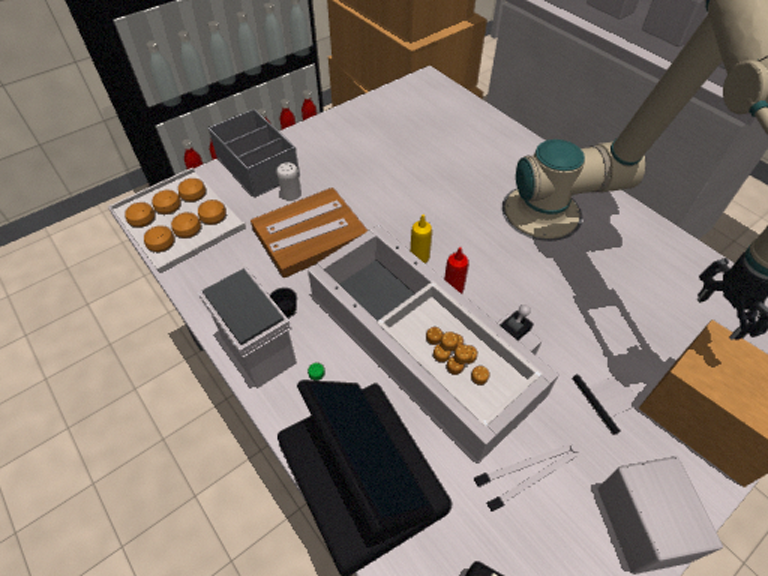

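Run:
```python
from h import *
im,d=snap('top','t1.png',crop=(140,140,380,230),scale=3.3)
np.save('d0.npy',d)
im2,d2=snap('scene','s1.png',crop=(160,110,390,310),scale=3)
for n,z in [('studs1',.11),('studs2',.11),('pan_floor',.071),('heater_tip',.145),('well',0),('board',0),('bar1',.04),('bar2',.04)]:
    for c in ('top','scene'):
        r=spot_point(n,c)
        print(n,c,[(round(q['score'],2),np.round(q['position'],1),np.round(atz(c,q['position'],z),4)) for q in r[:3]])
```

```text
studs1 top [(0.95, array([266.5, 181.2]), array([ 0.5777, -0.0605,  0.11  ])), (0.74, array([251.8, 179.2]), array([ 0.5849, -0.001 ,  0.11  ]))]
studs1 scene [(0.57, array([245. , 178.9]), array([ 0.5847, -0.0626,  0.11  ])), (0.27, array([311.6, 234.9]), array([0.557 , 0.2538, 0.11  ]))]
studs2 top [(0.95, array([266.5, 181.2]), array([ 0.5777, -0.0605,  0.11  ])), (0.74, array([251.8, 179.2]), array([ 0.5849, -0.001 ,  0.11  ]))]
studs2 scene [(0.57, array([245. , 178.9]), array([ 0.5847, -0.0626,  0.11  ])), (0.27, array([311.6, 234.9]), array([0.557 , 0.2538, 0.11  ]))]
pan_floor top [(0.84, array([196.7, 184.6]), array([0.5667, 0.2261, 0.071 ]))]
pan_floor scene [(0.96, array([306.7, 239.6]), array([0.5623, 0.2431, 0.071 ]))]
heater_tip top [(0.5, array([182.2, 223. ]), array([0.3987, 0.2658, 0.145 ]))]
heater_tip scene [(0.64, array([351.4, 206.9]), array([0.3991, 0.27  , 0.145 ]))]
well top [(0.57, array([223.4, 187.9]), array([0.5687, 0.1207, 0.    ]))]
well scene [(0.72, array([283.4, 230.2]), array([0.5674, 0.1385, 0.    ])), (0.36, array([304.7, 228.5]), array([0.5025, 0.
[... 377 characters left out ...]
04  ])), (0.22, array([212.4, 182.3]), array([0.584 , 0.1647, 0.04  ]))]
bar1 scene [(0.75, array([207.3, 157.2]), array([ 0.6024, -0.2934,  0.04  ])), (0.75, array([202.7, 141.7]), array([ 0.5688, -0.3789,  0.04  ])), (0.66, array([301.8, 225.9]), array([0.5234, 0.1818, 0.04  ]))]
bar2 top [(0.86, array([338.9, 186.7]), array([ 0.5743, -0.366 ,  0.04  ])), (0.57, array([325.8, 178.4]), array([ 0.609 , -0.3117,  0.04  ])), (0.22, array([212.4, 182.3]), array([0.584 , 0.1647, 0.04  ]))]
bar2 scene [(0.75, array([207.3, 157.2]), array([ 0.6024, -0.2934,  0.04  ])), (0.75, array([202.7, 141.7]), array([ 0.5688, -0.3789,  0.04  ])), (0.66, array([301.8, 225.9]), array([0.5234, 0.1818, 0.04  ]))]
```

View pics/t1.png

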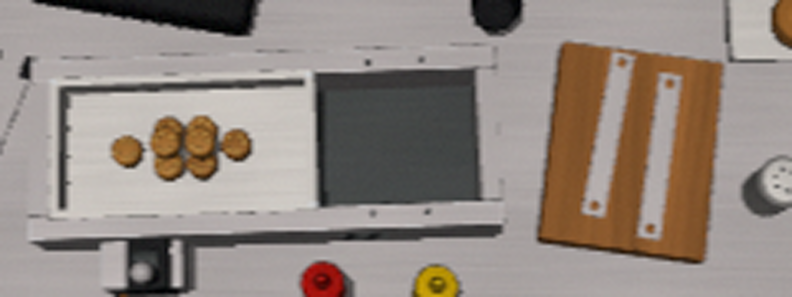

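View pics/s1.png

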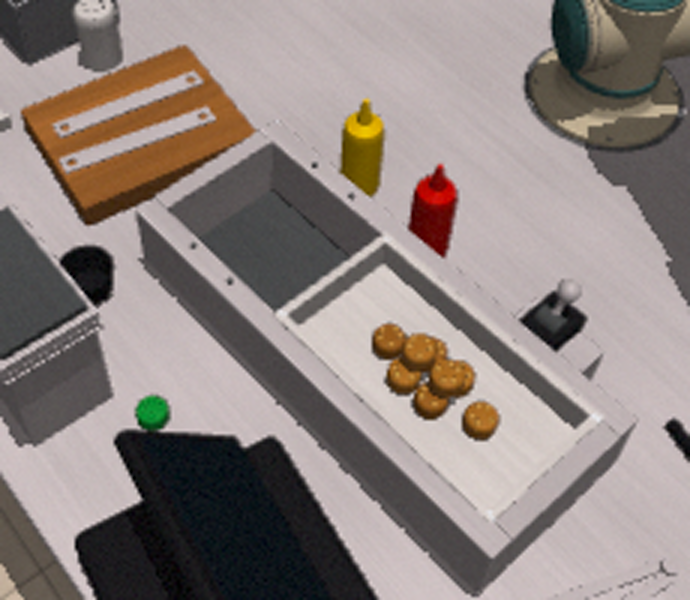

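```bash
cat > dots.py <<'E'
from h import *
def dot(im,uv,r=3,s=8,warm=False):
    g=im.astype(float)
    g=g.sum(2) if not warm else 3*(g[...,2])
    u,v=np.round(uv).astype(int)
    p=g[v-r:v+r+1,u-r:u+r+1]
    w=np.clip(np.median(p)-20-p,0,None)
    vv,uu=np.mgrid[v-r:v+r+1,u-r:u+r+1]
    return np.array([(w*uu).sum(),(w*vv).sum()])/w.sum()
E
python3 - <<'E'
from dots import *
T=lambda x,y:(x/3.3+140-.35,y/3.3+140-.35)
S=lambda x,y:(x/3+160-.33,y/3+110-.33)
im,d=get_image('top');im2,d2=get_image('scene')
A={'s1b':(T(368,62),S(230,282),.115),'s1f':(T(373,213),S(352,196),.115),'s2b':(T(421,59),S(193,246),.115),'s2f':(T(427,211),S(315,165),.115)}
R={}
for k,(a,b,z) in A.items():
    p=dot(im,a);q=dot(im2,b)
    print(k,np.round(p,2),np.round(q,2),np.round(atz('top',p,z)[:2],4),np.round(atz('scene',q,z)[:2],4))
B={'b1b':(T(623,62),S(70,161)),'b1f':(T(595,206),S(208,117)),'b2b':(T(670,83),S(65,128)),'b2f':(T(651,228),S(192,79))}
for k,(a,b) in B.items():
    p=dot(im,a,2,warm=True);q=dot(im2,b,2,warm=True)
    print(k,np.round(p,2),np.round(q,2),np.round(atz('top',p,.0415)[:2],4),np.round(atz('scene',q,.0415)[:2],4))
P=cloud('top',d)
for nm,lo,hi in (('board',.036,.05),):
    m=(P[...,2]>lo)&(P[...,2]<hi)&(P[...,1]<-.18)&(P[...,1]>-.48)&(P[...,0]>.4)&(P[...,0]<.75)
    pts=P[m][:,:2].astype(np.float32); print(nm,m.sum(),cv2.minAreaRect(pts)); print(cv2.boxPoints(cv2.minAreaRect(pts)))
m=(P[...,2]>.1)&(P[...,2]<.12)&(P[...,1]<.5)&(P[...,1]>-.2)&(P[...,0]>.4)&(P[...,0]<.72)
pts=P[m][:,:2].astype(np.float32);print(m.sum(),cv2.minAreaRect(pts),cv2.boxPoints(cv2.minAreaRect(pts)))
E
```

```text
s1b [251.5 159.3] [236.92 202.77] [0.6667 0.0017] [0.6719 0.0073]
s1f [252.98 201.72] [276.85 174.96] [ 0.492  -0.0074] [ 0.4856 -0.0031]
s2b [267.14 160.26] [225.26 190.44] [ 0.6638 -0.062 ] [ 0.6725 -0.0602]
s2f [268.64 202.04] [263.53 165.97] [ 0.4918 -0.0698] [ 0.4963 -0.0663]
b1b [328.14 158.35] [182.83 162.8 ] [ 0.696  -0.3228] [ 0.6962 -0.3266]
b1f [319.73 201.86] [229.41 149.51] [ 0.5083 -0.2846] [ 0.5081 -0.2722]
b2b [342.5  164.91] [180.96 152.02] [ 0.6683 -0.3831] [ 0.6715 -0.382 ]
b2f [336.56 208.84] [224.42 135.85] [ 0.4802 -0.354 ] [ 0.478  -0.3504]
board 2535 ((0.5812908411026001, -0.33529335260391235), (0.21089652180671692, 0.260297030210495), 82.91883850097656)
[[ 0.43913588 -0.4238932 ]
 [ 0.6974475  -0.45598137]
 [ 0.7234458  -0.24669349]
 [ 0.4651342  -0.21460533]]
3357 ((0.5378503799438477, 0.12525829672813416), (0.293257474899292, 0.5756215453147888), 2.927180767059326) [[ 0.37671542  0.40520573]
 [ 0.40611053 -0.16966482]
 [ 0.69898534 -0.15468913]
 [ 0.66959023  0.4201814 ]]
```

Run:
```python
from dots import *
im,d=get_image('top');im2,d2=get_image('scene')
P=cloud('top',d)
# well rect excluding control box
m=(P[...,2]>.1)&(P[...,2]<.12)&(P[...,1]<.5)&(P[...,1]>-.2)&(P[...,0]>.4)&(P[...,0]<.72)
c=np.array([.57,.125]);th=np.deg2rad(2.93-0)
for yaw in (2.93,-2.93):
    th=np.deg2rad(yaw);ex=np.array([np.cos(th),np.sin(th)]);ey=np.array([-ex[1],ex[0]])
    q=(P[m][:,:2]-c)@np.stack([ex,ey],1)
    print(yaw,np.percentile(q,[0,.5,5,50,95,99.5,100],axis=0).round(4).tolist())
M=m.astype(np.uint8);M=cv2.morphologyEx(M,cv2.MORPH_CLOSE,np.ones((3,3)))
cv2.imwrite('pics/m1.png',cv2.resize(m.astype(np.uint8)[140:240,130:310]*255,None,fx=4,fy=4,interpolation=0))
cv2.imwrite('pics/t2.png',cv2.resize(im[150:212,240:280,::-1],None,fx=9,fy=9,interpolation=0))
cv2.imwrite('pics/s2.png',cv2.resize(im2[155:215,215:287,::-1],None,fx=9,fy=9,interpolation=0))
```

```text
2.93 [[-0.1808, -0.2866], [-0.1674, -0.2845], [-0.1133, -0.2734], [-0.0165, 0.0409], [0.1071, 0.2767], [0.1127, 0.2885], [0.1143, 0.2912]]
-2.93 [[-0.1736, -0.2928], [-0.1635, -0.2884], [-0.1329, -0.272], [-0.0242, 0.0412], [0.1167, 0.2749], [0.1329, 0.2911], [0.1409, 0.2956]]
```

View pics/m1.png

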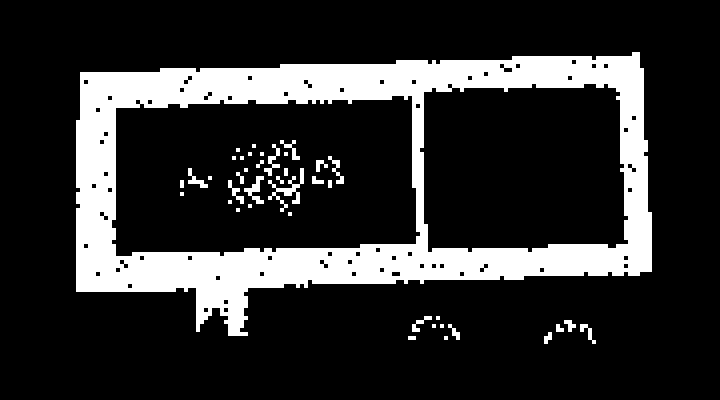

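View pics/t2.png

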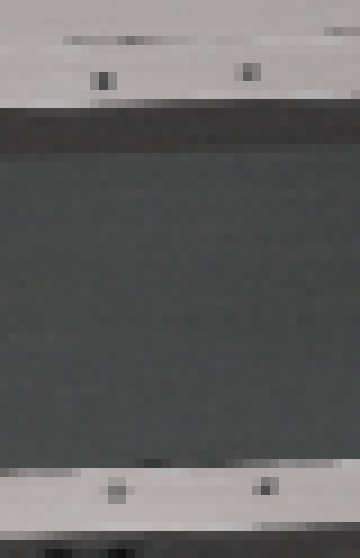

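View pics/s2.png

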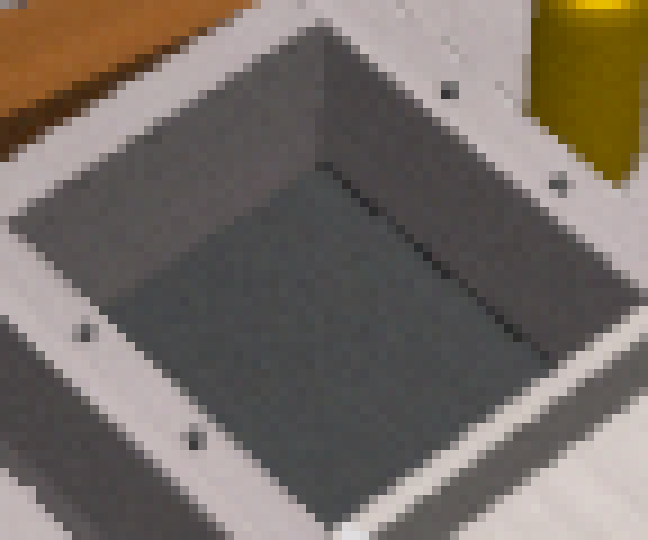

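```bash
cat > w.py <<'E'
from dots import *
from scipy.optimize import least_squares
def cen(im,uv,r=1,ch=None):
    g=im.astype(float).sum(2) if ch is None else im[...,ch].astype(float)
    u,v=np.round(uv).astype(int)
    p=g[v-r:v+r+1,u-r:u+r+1]
    ring=np.r_[p[0],p[-1],p[:,0],p[:,-1]]
    w=np.clip(np.median(ring)-p,0,None)
    vv,uu=np.mgrid[v-r:v+r+1,u-r:u+r+1]
    return np.array([(w*uu).sum(),(w*vv).sum()])/w.sum()
E
python3 - <<'E'
from w import *
im,d=get_image('top');im2,d2=get_image('scene')
t=lambda x,y:(x/9-.5+240,y/9-.5+150)
s=lambda x,y:(x/9-.5+215,y/9-.5+155)
A={'s1b':(t(103,80),s(194,438)),'s1f':(t(117,490),s(558,184)),'s2b':(t(248,71),s(85,332)),'s2f':(t(265,487),s(449,91))}
O=[]
for k,(a,b) in A.items():
    p=cen(im,a);q=cen(im2,b)
    a3=atz('top',p,.1135);b3=atz('scene',q,.1135)
    print(k,p.round(2),q.round(2),a3.round(4),b3.round(4)); O.append((a3[:2],b3[:2]))
L=np.array([[95,0],[-95,0],[95,-67],[-95,-67]])/1000
for nm,T in (('top',[o[0] for o in O]),('scene',[o[1] for o in O]),('both',[(o[0]+o[1])/2 for o in O])):
    T=np.array(T)
    def f(x):
        c,s_=np.cos(x[2]),np.sin(x[2]);R=np.array([[c,-s_],[s_,c]])
        return (L@R.T+x[:2]-T).ravel()
    r=least_squares(f,[.57,0,0]);print(nm,'studs1',r.x.round(4),np.rad2deg(r.x[2]).round(2),'res mm',(r.fun*1000).round(1))
# depth edge fits of well
P=cloud('top',d)
m=(P[...,2]>.1)&(P[...,2]<.12)&(P[...,1]<.45)&(P[...,1]>-.2)&(P[...,0]>.44)&(P[...,0]<.72)
cols=[]
back=[];front=[];ib=[];iff=[]
for u in range(155,290):
    v=np.where(m[120:225,u])[0]+120
    if len(v)<5: continue
    back.append(P[v[0],u]);front.append(P[v[-1],u])
for nm,e in (('back',back),('front',front)):
    e=np.array(e); k=np.polyfit(e[:,1],e[:,0],1)
    for _ in range(3):
        rr=e[:,0]-np.polyval(k,e[:,1]);g=abs(rr)<.004;k=np.polyfit(e[g,1],e[g,0],1)
    print(nm,k,np.rad2deg(np.arctan(-k[0])),'x at y=-.004 ',np.polyval(k,-.004),g.sum(),rr[g].std())
E
```

```text
s1b [251.06 158.52] [236.22 203.43] [0.6703 0.0035 0.1135] [0.6748 0.0072 0.1135]
s1f [252.54 204.32] [276.63 174.99] [ 0.4817 -0.0058  0.1135] [ 0.4855 -0.0044  0.1135]
s2b [267.29 157.62] [223.97 191.58] [ 0.6753 -0.0625  0.1135] [ 0.6783 -0.0599  0.1135]
s2f [269.15 203.68] [264.42 164.63] [ 0.4854 -0.072   0.1135] [ 0.4887 -0.0704  0.1135]
top studs1 [ 0.5765 -0.0007  0.0512] 2.94 res mm [ 1.   0.6 -0.1  0.2 -0.5 -0.2 -0.4 -0.5]
scene studs1 [0.5799 0.0016 0.0575] 3.29 res mm [-0.  -0.2 -0.4  0.5  0.3  0.   0.2 -0.4]
both studs1 [5.782e-01 4.000e-04 5.440e-02] 3.11 res mm [ 0.5  0.2 -0.3  0.3 -0.1 -0.1 -0.1 -0.5]
back [-0.05261702  0.68716763] 3.011955493603545 x at y=-.004  0.6873781026601499 132 0.001737872354442026
front [-0.05317862  0.46439926] 3.0440430414875683 x at y=-.004  0.4646119696003981 122 0.0012439992109350322
```

```bash
cat >> h.py <<'E'
from scipy.spatial.transform import Rotation as Rot
def st():
    s=manip.get_state();q=s['ee_rot'];R=Rot.from_quat([q[1],q[2],q[3],q[0]]).as_matrix()
    ja=np.rad2deg(np.arctan2(R[1,2],R[0,2]))
    print('t',round(s['clock'],2),'p',s['position'].round(4),'jaw',round(ja,2),'down',R[:,1].round(3),'F',s['contact_force'].round(1),'w',round(s['width'],4),'q',s['qpos'].round(3))
    return s
E
python3 - <<'E'
from h import *
st()
im,d=get_image('top');P=cloud('top',d)
import itertools
for n in ('sauce','mustard','shaker','cup'):
    r=silhouettes(n,'top')
    for q in r[:1]:
        p=P[q['mask']&(d>0)]; print(n,round(q['score'],2),'ctr',np.median(p,0).round(3),'top',p[p[:,2]>np.percentile(p[:,2],80)].mean(0).round(3))
# bites clusters
m=(P[...,2]>.080)&(P[...,2]<.14)&(P[...,0]>.5)&(P[...,0]<.64)&(P[...,1]>.1)&(P[...,1]<.35)
print('bites z hist',np.histogram(P[m][:,2],bins=np.arange(.08,.141,.005)))
E
```

```text
t 1.3 p [0.1879 0.5435 0.2483] jaw 70.93 down [ 0.  0. -1.] F [-0.5  0.5 -0.2] w 0.0852 q [ 1.117  0.276  1.505 -0.     1.361 -0.121]
sauce 0.52 ctr [0.391 0.049 0.119] top [0.395 0.052 0.137]
mustard 0.51 ctr [ 0.389 -0.084  0.121] top [ 0.393 -0.086  0.138]
shaker 0.59 ctr [ 0.528 -0.503  0.093] top [ 0.532 -0.512  0.102]
bites z hist (array([ 85,  32,  92, 128,  63,  28,  14,  38,  58,  38,   6,   1]), array([0.08 , 0.085, 0.09 , 0.095, 0.1  , 0.105, 0.11 , 0.115, 0.12 ,
       0.125, 0.13 , 0.135, 0.14 ]))
```

Call:
jog_arm --targets '[[0,[0.022,-0.0536,0],0.018],[0,[0.022,-0.0536,0],0.018],[0,[0.022,-0.0536,0],0.018],[0,[0.022,-0.0536,0],0.018],[0,[0.022,-0.0536,0],0.018],[0,[0.022,-0.0536,0],0.018],[0,[0.022,-0.0536,0],0.018],[0,[0.022,-0.0536,0],0.018],[0,[0.022,-0.0536,0],0.018],[0,[0.022,-0.0536,0],0.018]]'

```text
clock: 2.8
position: [0.4084, 0.0056, 0.2487]
ee_rot: [0.705, -0.705, 0.053, -0.054]
contact_force: [1.0, 1.2, -0.1]
width: 0.0
```

Call:
jog_arm --targets '[[0,[0.022,-0.0536,0],0],[0,[0.022,-0.0536,-0.01],0],[0,[0.022,-0.0536,-0.02],0],[0,[0.022,-0.0536,-0.03],0],[0,[0.022,-0.0536,-0.03],0],[0,[0.022,-0.0536,-0.03],0],[0,[0.022,-0.0529,-0.02],0],[0,[0,0,-0.02],0],[0,[0,0,0],0],[0,[0,0,0],0]]'

```text
clock: 4.05
position: [0.5592, -0.3599, 0.0928]
ee_rot: [-0.705, 0.705, -0.054, 0.054]
contact_force: [0.1, 0.5, 0.2]
width: 0.0
```

Run:
```python
from h import *
st()
snap('top','t3.png',crop=(280,130,380,230),scale=6);snap('scene','s3.png',crop=(150,90,280,190),scale=6)
```

```text
t 4.05 p [ 0.5592 -0.3599  0.0928] jaw 81.27 down [ 0.001 -0.    -1.   ] F [0.1 0.5 0.2] w 0.0 q [-0.676  0.519  1.518  0.     1.104 -2.095]
```

View pics/s3.png

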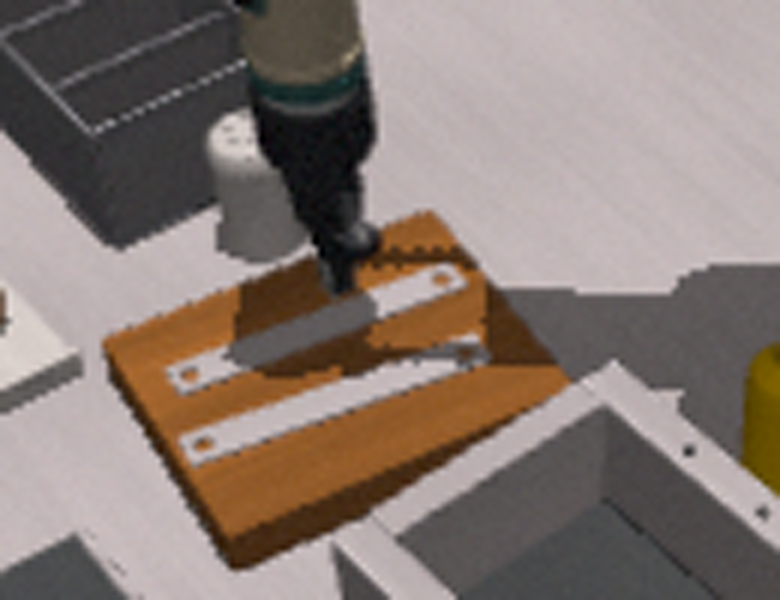

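View pics/t3.png

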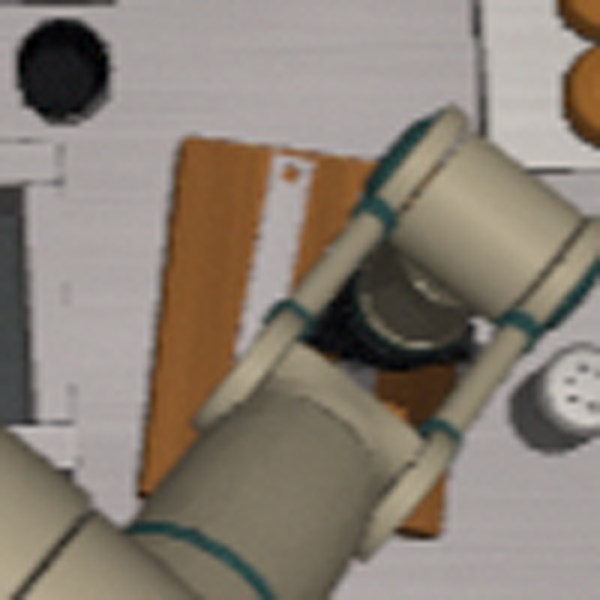

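Call:
jog_arm --targets '[[0,[0.002,-0.005,-0.015],0],[0,[0,0,-0.012],0],[0,[0,0,-0.004],0],[0,[0,0,-0.002],0],[0,[0,0,0],0]]'

```text
clock: 4.78
position: [0.5607, -0.3649, 0.0596]
ee_rot: [0.705, -0.705, 0.054, -0.054]
contact_force: [-1.9, 0.6, 5.0]
width: -0.0003
```

Call:
jog_arm --targets '[[0,[0,0,-0.002],0],[0,[0,0,0],0]]'

```text
clock: 5.03
position: [0.5608, -0.3649, 0.0595]
ee_rot: [0.705, -0.705, 0.054, -0.054]
contact_force: [-3.6, 3.4, 13.7]
width: -0.0
```

Call:
jog_arm --targets '[[0,[-0.006,0.0009,0],0],[0,[-0.012,0.0018,0],0],[0,[-0.012,0.0018,0],0],[0,[-0.012,0.0018,0],0],[0,[-0.012,0.0018,0],0],[0,[0,0,0],0]]'

```text
clock: 5.78
position: [0.5084, -0.3588, 0.0596]
ee_rot: [-0.704, 0.706, -0.052, 0.056]
contact_force: [-0.7, 0.3, 9.8]
width: 0.0003
```

Run:
```python
from h import *
st()
snap('scene','s4.png',crop=(150,90,280,190),scale=6)
```

```text
t 5.78 p [ 0.5084 -0.3588  0.0596] jaw 81.23 down [ 0.004 -0.004 -1.   ] F [-0.7  0.3  9.8] w 0.0003 q [-0.726  0.495  1.663 -0.     0.977 -2.144]
```

View pics/s4.png

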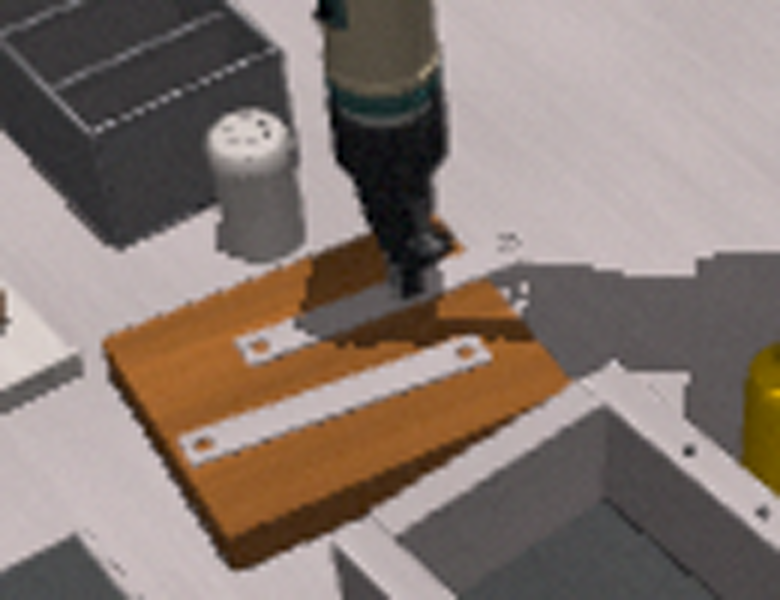

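Call:
jog_arm --targets '[[0,[-0.012,0.0018,0],0],[0,[-0.012,0.0018,0],0],[0,[-0.011,0.0017,0],0],[0,[0,0,0],0],[0,[0,0,0.004],0],[0,[0,0,0.02],0],[0.06,[0,0,0.03],0],[0.06,[0,0,0.02],0]]'

```text
clock: 6.82
position: [0.4723, -0.3519, 0.1319]
ee_rot: [-0.705, 0.705, -0.054, 0.054]
contact_force: [-0.2, -0.5, -0.3]
width: 0.0356
```

Run:
```python
from h import *
st()
snap('scene','s5.png',crop=(150,90,280,190),scale=6)
```

```text
t 6.83 p [ 0.4723 -0.3519  0.1319] jaw 81.25 down [ 0. -0. -1.] F [-0.2 -0.5 -0.3] w 0.0356 q [-0.759  0.382  1.651  0.     1.108 -2.177]
```

View pics/s5.png

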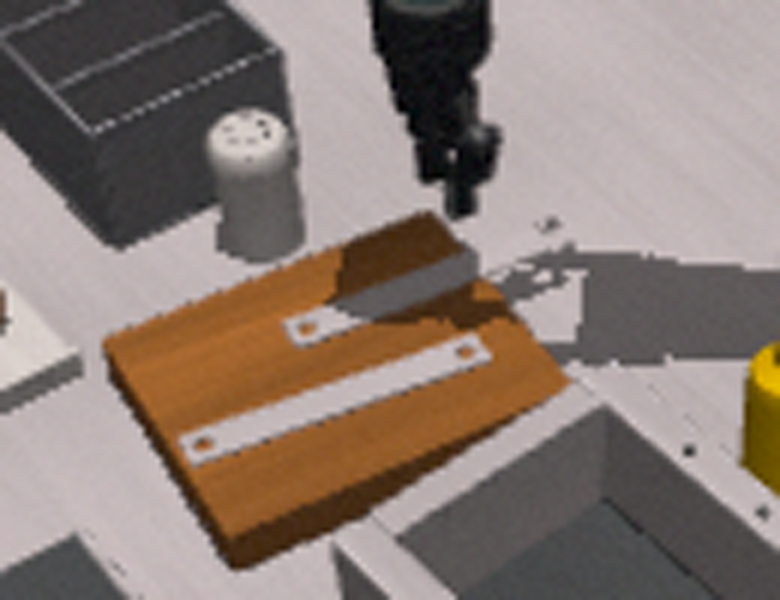

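Call:
jog_arm --targets '[[0.06,[-0.02,0.05,0.02],0],[0.06,[-0.02,0.06,0.01],0],[0.06,[-0.02,0.06,0.01],0],[0.06,[-0.02,0.06,0],0],[0.06,[0,0,0],0]]'

```text
clock: 7.5
position: [0.3904, -0.1215, 0.17]
ee_rot: [0.706, -0.704, 0.053, -0.052]
contact_force: [-0.5, -0.4, 0.1]
width: 0.0597
```

Run:
```python
from h import *
st()
snap('scene','s6.png',crop=(150,90,280,190),scale=6)
snap('top','t6.png',crop=(290,140,380,240),scale=6)
```

```text
t 7.5 p [ 0.3904 -0.1215  0.17  ] jaw 81.48 down [-0.003  0.002 -1.   ] F [-0.5 -0.4  0.1] w 0.0597 q [-4.730e-01  9.100e-02  1.955e+00  1.000e-03  1.099e+00 -1.896e+00]
```

View pics/s6.png

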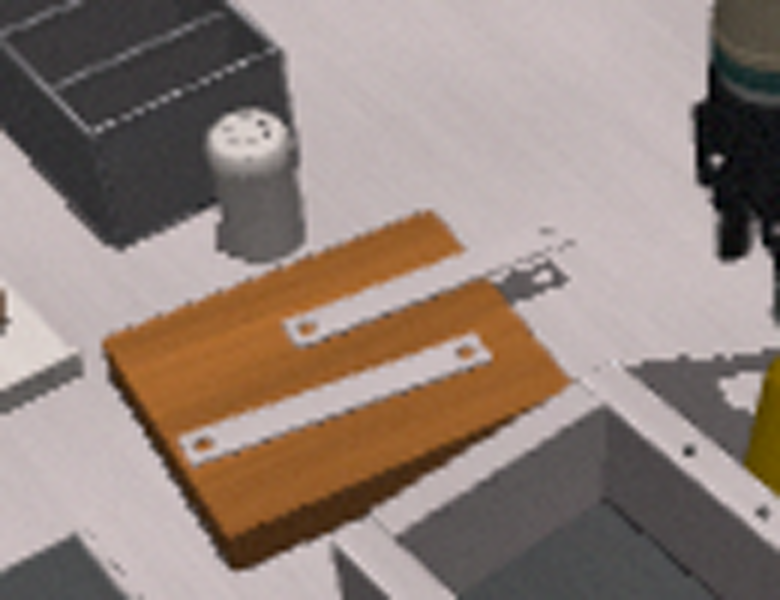

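View pics/t6.png

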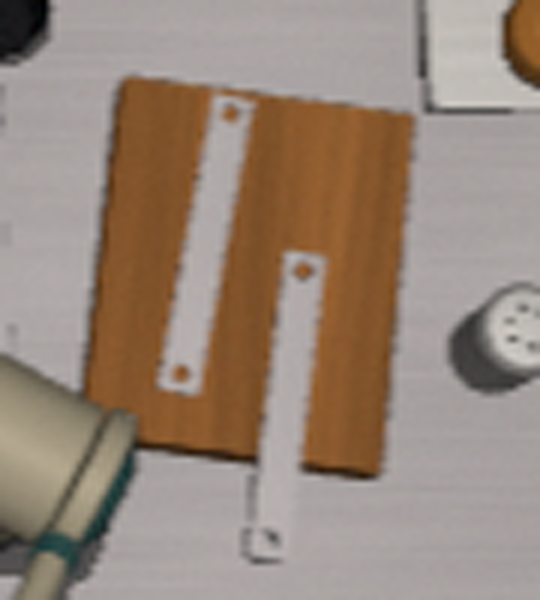

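```bash
cat > bars.py <<'E'
from w import *
def bars(im,cam,poly):
    # bright pixels inside board polygon (world, z=.04)
    pp=np.array([proj(cam,[x,y,.04]) for x,y in poly]).astype(np.int32)
    M=np.zeros(im.shape[:2],np.uint8);cv2.fillPoly(M,[pp],1)
    b=((im[...,2].astype(float)/(im[...,0]+1.)>.8)&(M>0)).astype(np.uint8)
    n,l,s,c=cv2.connectedComponentsWithStats(b)
    out=[]
    for i in range(1,n):
        if s[i,4]<80: continue
        v,u=np.where(l==i)
        W=np.array([atz(cam,(a,bb),.0425)[:2] for a,bb in zip(u,v)])
        c0=W.mean(0);U,S,V=np.linalg.svd(W-c0);ax=V[0]*np.sign(V[0,0])
        t=(W-c0)@ax
        out.append((c0,np.rad2deg(np.arctan2(ax[1],ax[0])),t.min(),t.max(),(c0+ax*t.min()),(c0+ax*t.max())))
    return out
BOARD=[[.4391,-.4239],[.6974,-.4560],[.7234,-.2467],[.4651,-.2146]]
E
python3 - <<'E'
from bars import *
for c in ('top','scene'):
    im,d=get_image(c)
    for o in bars(im,c,BOARD):
        print(c,'mean',o[0].round(4),'yaw',round(o[1],2),'len',round(o[3]-o[2],4),'front',o[4].round(4),'back',o[5].round(4))
    if c=='top': print(atz('top',cen(im,(290+302/6-.5,140+270/6-.5),2,2),.0415).round(4))
    else: print(atz('scene',cen(im,(150+307/6-.5,90+328/6-.5),2,2),.0415).round(4))
E
```

```text
top mean [ 0.6   -0.303] yaw -11.41 len 0.2151 front [ 0.4956 -0.2819] back [ 0.7065 -0.3244]
top mean [ 0.5175 -0.3608] yaw -8.3 len 0.1486 front [ 0.4474 -0.3505] back [ 0.5944 -0.372 ]
[ 0.5834 -0.3717  0.0415]
scene mean [ 0.534  -0.3793] yaw -33.07 len 0.3262 front [ 0.4113 -0.2994] back [ 0.6847 -0.4774]
scene mean [ 0.6064 -0.3012] yaw -11.39 len 0.2141 front [ 0.4998 -0.2798] back [ 0.7096 -0.322 ]
[ 0.5838 -0.3715  0.0415]
```

Call:
jog_arm --targets '[[0.06,[0.009,-0.056,0],0],[0.06,[0.009,-0.056,0],0],[0.06,[0.009,-0.056,0],0],[0.06,[0.009,-0.056,0],0],[0.06,[0.001,-0.003,-0.03],0],[0.06,[0,0,0],0]]'

```text
clock: 8.45
position: [0.4286, -0.3531, 0.1376]
ee_rot: [0.707, -0.703, 0.057, -0.053]
contact_force: [-0.3, -0.4, 0.4]
width: 0.0601
```

Call:
jog_arm --targets '[[0.06,[0,0,0],0],[0.06,[-0.001,0.004,-0.03],0],[0.06,[0,0,-0.03],0],[0.06,[0,0,0],0]]'

```text
clock: 8.95
position: [0.4286, -0.347, 0.08]
ee_rot: [0.706, -0.704, 0.054, -0.053]
contact_force: [0.1, 0.2, -0.1]
width: 0.0602
```

Call:
jog_arm --targets '[[0.06,[-0.001,-0.001,-0.024],0],[0.06,[0,0,-0.02],0],[0.06,[0,0,0],0],[0.02,[0,0,0],0],[0.02,[0,0,0],0],[0.02,[0,0,0],0],[0.02,[0,0,0],0]]' --force 30

```text
clock: 9.82
position: [0.4291, -0.3502, 0.0378]
ee_rot: [-0.704, 0.706, -0.053, 0.055]
contact_force: [0.4, -0.1, 5.9]
width: 0.0272
```

Call:
jog_arm --targets '[[0.02,[-0.009,0.0013,0.001],0],[0.02,[-0.009,0.0013,0],0],[0.02,[0,0,0],0],[0.045,[0,0,0],0],[0.045,[0,0,0],0],[0.045,[0.009,-0.0013,0],0],[0.045,[0.009,-0.0013,0],0],[0.045,[0,0,0],0]]'

```text
clock: 10.82
position: [0.4295, -0.3498, 0.0376]
ee_rot: [-0.705, 0.705, -0.053, 0.054]
contact_force: [0.5, 0.1, -0.8]
width: 0.0449
```

Run:
```python
from h import *
st()
snap('scene','s7.png',crop=(150,90,280,190),scale=6)
```

```text
t 10.82 p [ 0.4295 -0.3498  0.0376] jaw 81.3 down [ 0.001 -0.001 -1.   ] F [ 0.5  0.1 -0.8] w 0.0449 q [-0.809  0.443  1.84   0.     0.858 -2.228]
```

View pics/s7.png

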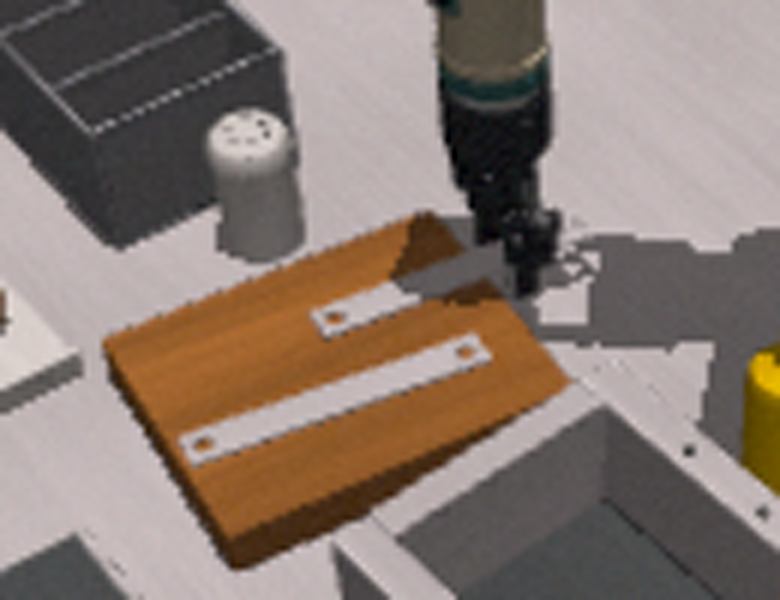

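Call:
jog_arm --targets '[[0.02,[0,0,0],0],[0.02,[0,0,0],0],[0.02,[0,0,0],0],[0.02,[0,0,0],0],[0.02,[0,0,0.01],0],[0.02,[0,0,0.02],0],[0.02,[0,0,0.03],0],[0.02,[0,0,0.03],0],[0.02,[0,0,0.03],0],[0.02,[0,0,0.02],0]]' --force 60

```text
clock: 12.12
position: [0.4285, -0.3499, 0.1797]
ee_rot: [-0.704, 0.706, -0.053, 0.055]
contact_force: [0.1, 0.1, -1.5]
width: 0.026
```

Run:
```python
from h import *
st()
snap('scene','s8.png',crop=(150,90,280,190),scale=6)
```

```text
t 12.12 p [ 0.4285 -0.3499  0.1797] jaw 81.24 down [ 0.001 -0.002 -1.   ] F [ 0.1  0.1 -1.5] w 0.026 q [-0.81   0.29   1.663 -0.     1.186 -2.228]
```

View pics/s8.png

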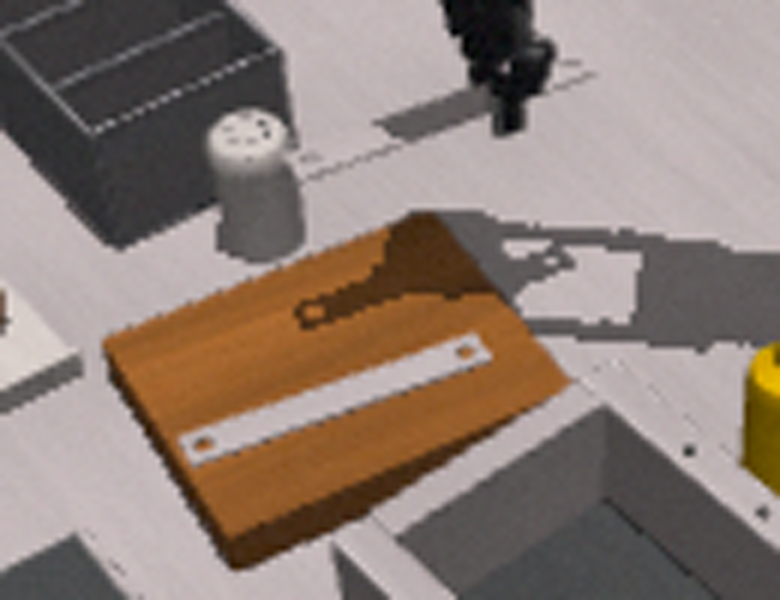

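Call:
jog_arm --targets '[[0.02,[0.02,0.035,0.01],0.03],[0.02,[0.02,0.045,0.01],0.03],[0.02,[0.02,0.045,0],0.03],[0.02,[0.02,0.045,0],0.03],[0.02,[0.015,0.045,0],0.03],[0.02,[0.01,0.04,0],0.03],[0.02,[0.005,0.026,-0.01],0.026],[0.02,[0,0,-0.02],0],[0.02,[0,0,0],0],[0.02,[0,0,0],0]]'

```text
clock: 13.42
position: [0.5384, -0.0688, 0.168]
ee_rot: [-0.707, 0.707, 0.019, -0.019]
contact_force: [-0.5, -0.5, -0.4]
width: 0.0254
```

Run:
```python
from h import *
st()
snap('scene','s9.png',crop=(200,130,330,230),scale=6)
snap('top','t9.png',crop=(220,130,320,220),scale=6)
```

```text
t 13.43 p [ 0.5384 -0.0688  0.168 ] jaw 93.02 down [ 0. -0. -1.] F [-0.5 -0.5 -0.4] w 0.0254 q [-0.255  0.286  1.701 -0.     1.154 -1.879]
```

View pics/s9.png

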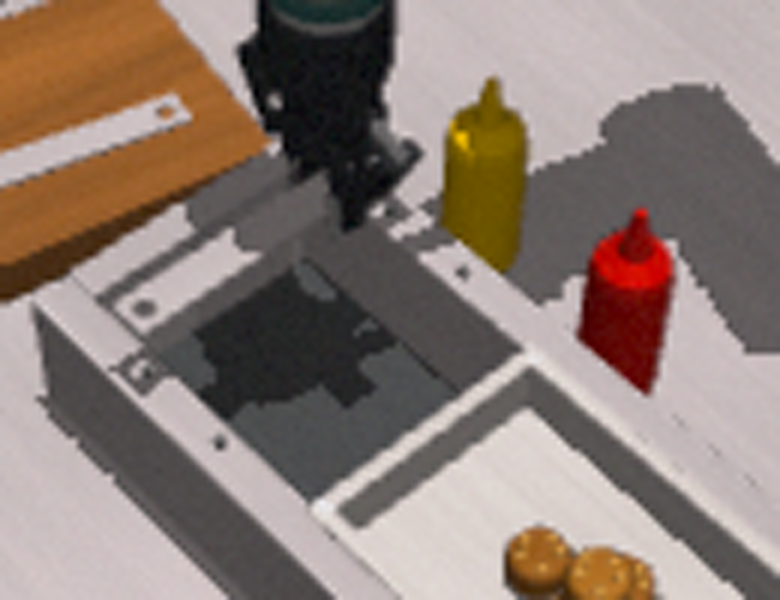

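View pics/t9.png

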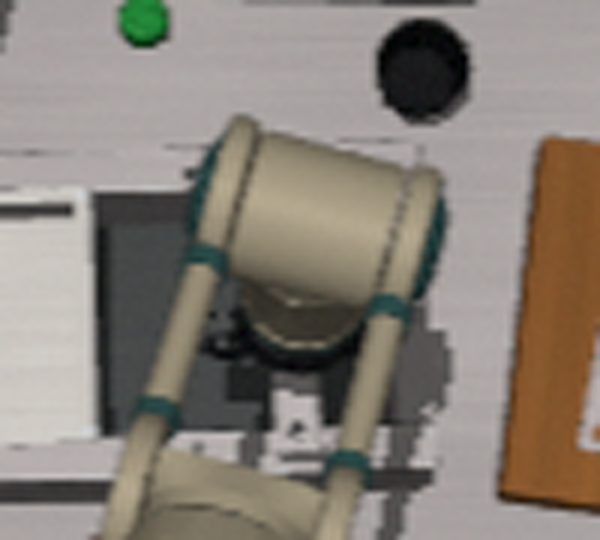

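Run:
```python
from w import *
im,d=get_image('top');im2,d2=get_image('scene')
z=.1712
for (n,I,c,uv) in (('back','s','scene',(200+144/6-.5,130+307/6-.5)),('front','s','scene',(200+390/6-.5,130+210/6-.5)),('front','t','top',(220+297/6-.5,130+427/6-.5))):
    J=im2 if I=='s' else im
    for r in (1,2):
        p=cen(J,uv,r); print(n,c,np.round(uv,2),p.round(2),atz(c,p,z).round(4))
cv2.imwrite('pics/s10.png',cv2.resize(im2[160:215,215:277,::-1],None,fx=10,fy=10,interpolation=0))
```

```text
back scene [223.5  180.67] [223.44 180.72] [ 0.6756 -0.0599  0.1712]
back scene [223.5  180.67] [223.59 180.95] [ 0.6758 -0.0588  0.1712]
front scene [264.5 164.5] [264.49 164.84] [ 0.5225 -0.0303  0.1712]
front scene [264.5 164.5] [263.32 163.1 ] [ 0.5206 -0.0391  0.1712]
front top [269.   200.67] [269.   200.92] [ 0.4869 -0.0693  0.1712]
front top [269.   200.67] [269.   201.09] [ 0.4863 -0.0693  0.1712]
```

View pics/s10.png

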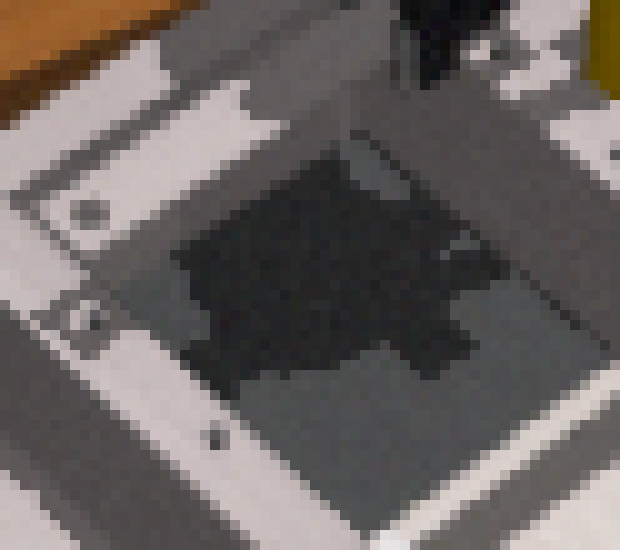

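Call:
jog_arm --targets '[[0.02,[0.001,-0.0007,-0.02],0],[0.02,[0,0,-0.02],0],[0.02,[0,0,-0.01],0],[0.02,[0,0,0],0],[0.02,[0,0,0],0]]'

```text
clock: 14.25
position: [0.5399, -0.0694, 0.1184]
ee_rot: [-0.707, 0.707, 0.019, -0.018]
contact_force: [0.0, -0.0, -1.3]
width: 0.0258
```

Run:
```python
from w import *
st()
im,d=get_image('top');im2,d2=get_image('scene')
cv2.imwrite('pics/s11.png',cv2.resize(im2[160:215,215:277,::-1],None,fx=10,fy=10,interpolation=0))
cv2.imwrite('pics/t11.png',cv2.resize(im[190:215,245:290,::-1],None,fx=14,fy=14,interpolation=0))
```

```text
t 14.25 p [ 0.5399 -0.0694  0.1184] jaw 93.04 down [ 0.001 -0.    -1.   ] F [ 0.  -0.  -1.3] w 0.0258 q [-0.256  0.335  1.768  0.     1.037 -1.88 ]
```

View pics/s11.png

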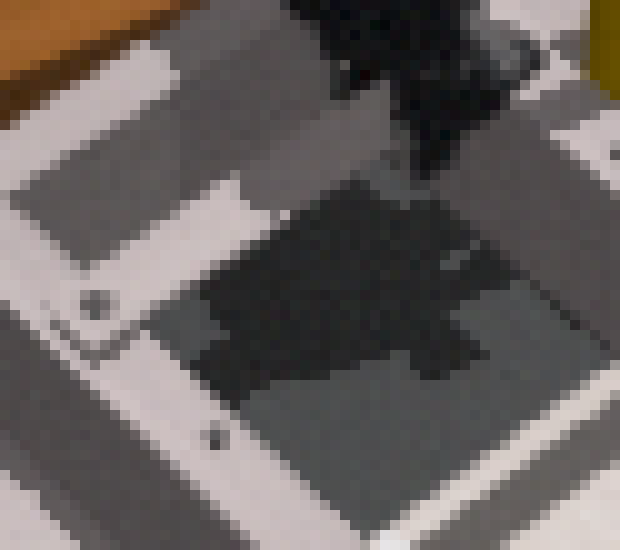

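View pics/t11.png

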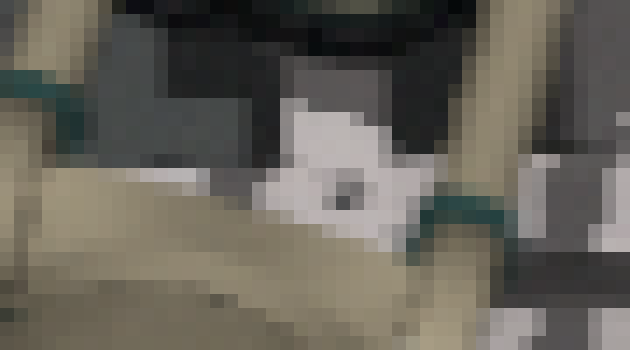

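Run:
```python
from w import *
im,d=get_image('top');im2,d2=get_image('scene')
for r in (1,2):
    p=cen(im2,(224.2,189.8),r);print(p,atz('scene',p,.122).round(4)); p=cen(im,(269.3,203.4),1);print(p,atz('top',p,.122).round(4))
print('targets scene .6783 -.0599 ; top .4854 -.072')
```

```text
[223.98717949 190.10946746] [ 0.6779 -0.0594  0.122 ]
[269.37012987 203.6017316 ] [ 0.4844 -0.0726  0.122 ]
[224.2291753  190.00124327] [ 0.6769 -0.0593  0.122 ]
[269.37012987 203.6017316 ] [ 0.4844 -0.0726  0.122 ]
targets scene .6783 -.0599 ; top .4854 -.072
```

Call:
jog_arm --targets '[[0.02,[0.0005,0,-0.005],0],[0.02,[0,0,-0.003],0],[0.02,[0,0,-0.002],0],[0.02,[0,0,0],0],[0.02,[0,0,0],0]]'

```text
clock: 15.08
position: [0.5397, -0.0691, 0.1078]
ee_rot: [0.707, -0.707, -0.019, 0.019]
contact_force: [-1.9, 1.0, 2.3]
width: 0.0254
```

Call:
jog_arm --targets '[[0.04,[0,0,0],0],[0.04,[0,0,0],0],[0.045,[0,0,0],0],[0.045,[0,0,0.02],0],[0.045,[0,0,0.04],0],[0.045,[0,0,0.04],0],[0.045,[0,-0.03,0.02],0]]'

```text
clock: 15.95
position: [0.5407, -0.0983, 0.2302]
ee_rot: [-0.707, 0.707, 0.021, -0.018]
contact_force: [0.3, -0.1, -0.5]
width: 0.0452
```

Run:
```python
from w import *
st()
im2,d2=get_image('scene')
cv2.imwrite('pics/s12.png',cv2.resize(im2[155:215,205:287,::-1],None,fx=9,fy=9,interpolation=0))
```

```text
t 15.95 p [ 0.5407 -0.0983  0.2302] jaw 93.2 down [ 0.004 -0.    -1.   ] F [ 0.3 -0.1 -0.5] w 0.0452 q [-3.070e-01  2.470e-01  1.592e+00  1.000e-03  1.299e+00 -1.934e+00]
```

View pics/s12.png

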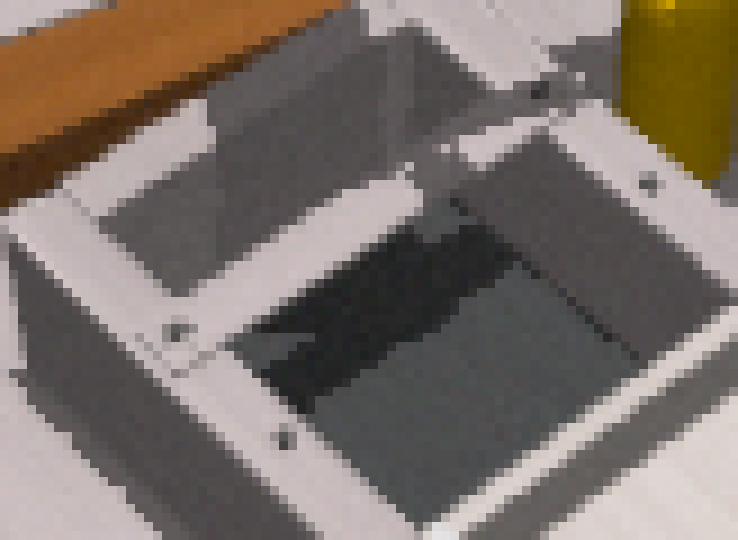

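Call:
jog_arm --targets '[[0,[0.012,-0.04,0],-0.05],[0,[0.012,-0.04,0],-0.05],[0,[0.012,-0.04,-0.01],-0.05],[0,[0.012,-0.04,-0.03],-0.05],[0,[0.012,-0.04,-0.04],-0.05],[0,[0.002,-0.004,-0.04],-0.005],[0,[0,0,-0.02],0],[0,[0,0,0],0],[0,[0,0,0],0]]'

```text
clock: 17.12
position: [0.6024, -0.3034, 0.0886]
ee_rot: [-0.703, 0.704, -0.071, 0.072]
contact_force: [0.0, -0.0, 1.1]
width: 0.0002
```

Call:
jog_arm --targets '[[0,[0,0.001,-0.018],0],[0,[0,0,-0.008],0],[0,[0,0,-0.003],0],[0,[0,0,-0.003],0],[0,[0,0,0],0]]'

```text
clock: 17.75
position: [0.6013, -0.3016, 0.0595]
ee_rot: [0.704, -0.704, 0.071, -0.071]
contact_force: [-6.7, 3.3, 19.3]
width: -0.0001
```

Call:
jog_arm --targets '[[0,[-0.006,0.0012,0.001],0],[0,[-0.012,0.0024,0],0],[0,[-0.012,0.0024,0],0],[0,[-0.012,0.0024,0],0],[0,[-0.012,0.0024,0],0],[0,[-0.012,0.0024,0],0],[0,[-0.012,0.0024,0],0],[0,[-0.012,0.0024,0],0],[0,[0,0,0],0]]'

```text
clock: 18.88
position: [0.5137, -0.2858, 0.0595]
ee_rot: [-0.702, 0.705, -0.069, 0.074]
contact_force: [-0.8, -0.8, 12.3]
width: 0.0002
```

Run:
```python
from h import *
st()
snap('scene','s13.png',crop=(150,90,280,190),scale=6)
```

```text
t 18.88 p [ 0.5137 -0.2858  0.0595] jaw 78.43 down [ 0.006 -0.004 -1.   ] F [-0.8 -0.8 12.3] w 0.0002 q [-0.626  0.453  1.745 -0.     0.936 -1.995]
```

View pics/s13.png

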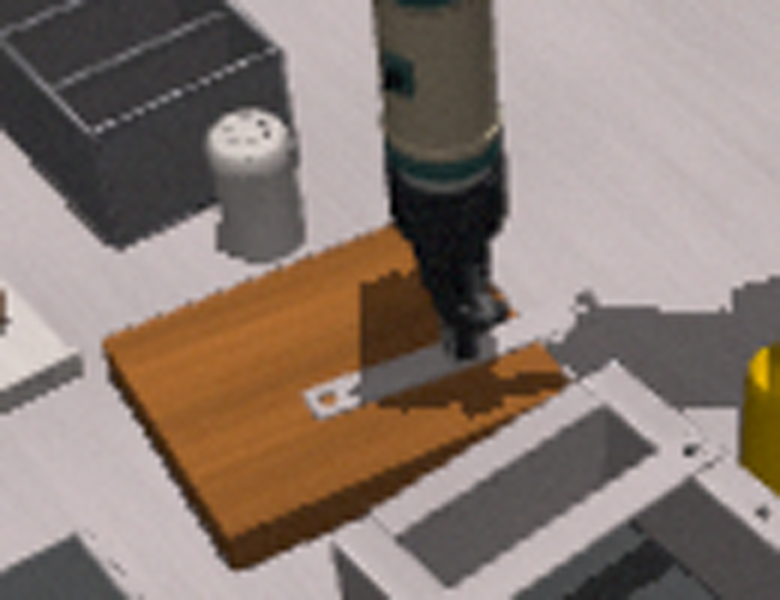

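Good; 26 mm more, then lift clear and look.

Call:
jog_arm --targets '[[0,[-0.01,0.002,0],0],[0,[-0.01,0.002,0],0],[0,[-0.008,0.0015,0],0],[0,[0,0,0],0],[0,[0,0,0.004],0],[0,[0,0,0.025],0],[0.06,[0,0.01,0.05],0],[0.06,[-0.02,0.05,0.04],0],[0.06,[-0.02,0.05,0],0],[0.06,[-0.02,0.05,0],0]]'

```text
clock: 20.18
position: [0.4243, -0.1206, 0.1732]
ee_rot: [0.704, -0.703, 0.071, -0.072]
contact_force: [-0.2, 0.4, -0.2]
width: 0.0601
```

Run:
```python
from bars import *
st()
im2,d2=snap('scene','s14.png',crop=(150,90,280,190),scale=6)
im,d=snap('top','t14.png',crop=(290,140,380,240),scale=6)
for o in bars(im,'top',BOARD): print('mean',o[0].round(4),'yaw',round(o[1],2),'len',round(o[3]-o[2],4),'front',o[4].round(4),'back',o[5].round(4))
```

```text
t 20.18 p [ 0.4243 -0.1206  0.1732] jaw 78.39 down [ 0.001  0.    -1.   ] F [-0.2  0.4 -0.2] w 0.0601 q [-4.350e-01  1.340e-01  1.894e+00  1.000e-03  1.113e+00 -1.804e+00]
mean [ 0.5229 -0.2892] yaw -11.48 len 0.1374 front [ 0.4573 -0.2759] back [ 0.5919 -0.3032]
```

View pics/s14.png

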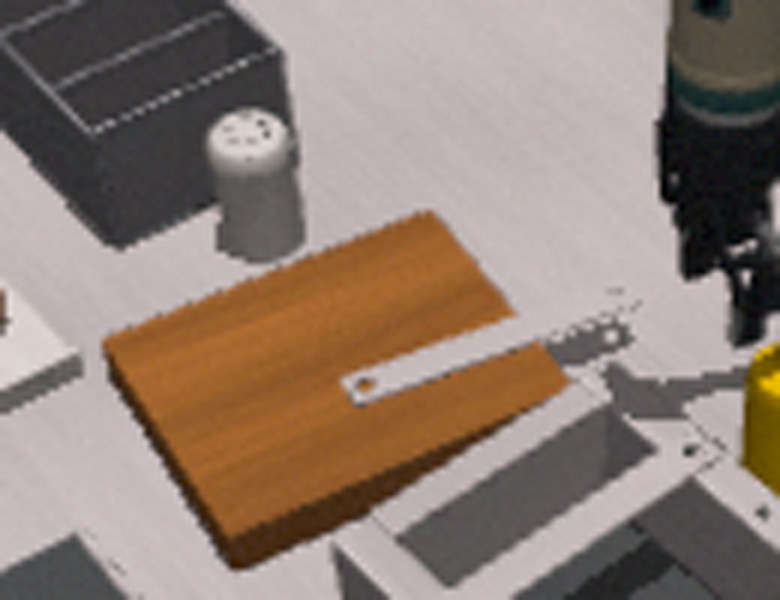

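View pics/t14.png

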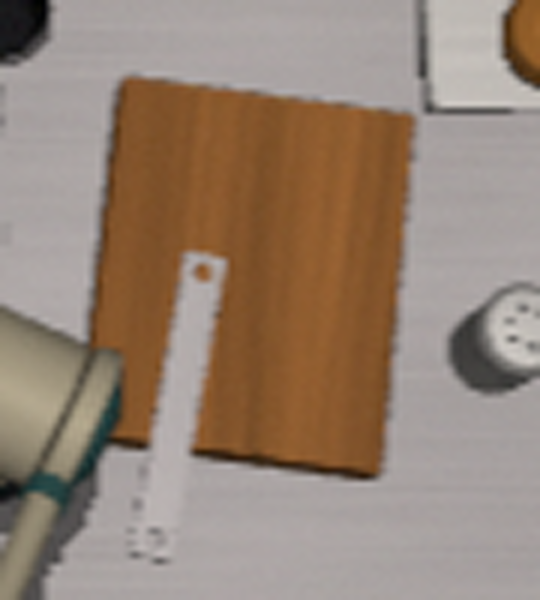

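Call:
jog_arm --targets '[[0.06,[0.004,-0.05,0],0],[0.06,[0.004,-0.05,0],0],[0.06,[0.004,-0.045,-0.03],0],[0.06,[0,0,-0.03],0],[0.06,[0,0,-0.02],0],[0.06,[0,0,0],0],[0.06,[0,0,0],0]]'

```text
clock: 21.15
position: [0.4376, -0.2676, 0.0934]
ee_rot: [-0.703, 0.704, -0.071, 0.071]
contact_force: [-0.5, 0.6, 0.4]
width: 0.06
```

Call:
jog_arm --targets '[[0.06,[-0.001,-0.003,-0.025],0],[0.06,[0,0,-0.025],0],[0.06,[0,0,-0.006],0],[0.06,[0,0,0],0],[0.02,[0,0,0],0],[0.02,[0,0,0],0],[0.02,[0,0,0],0],[0.02,[0,0,0],0],[0.02,[0,0,0],0]]' --force 60

```text
clock: 22.28
position: [0.4368, -0.2705, 0.0375]
ee_rot: [-0.703, 0.704, -0.071, 0.072]
contact_force: [0.9, 0.3, 6.0]
width: 0.0257
```

Call:
jog_arm --targets '[[0.02,[0,0,0.01],0],[0.02,[0,0,0.03],0],[0.02,[0,0,0.05],0],[0.02,[0,0,0.05],0],[0.02,[0.015,0.04,0.01],0.04],[0.02,[0.02,0.05,0],0.045],[0.02,[0.02,0.05,0],0.045],[0.02,[0.02,0.05,0],0.045],[0.02,[0.01,0.05,0],0.045],[0.02,[0.005,0.028,-0.01],0.035]]'

```text
clock: 23.52
position: [0.5263, 0.0004, 0.1773]
ee_rot: [0.707, -0.707, -0.02, 0.02]
contact_force: [0.0, -0.1, -0.9]
width: 0.0255
```

Call:
jog_arm --targets '[[0.02,[0,0,-0.02],0],[0.02,[0,0,0],0],[0.02,[0,0,0],0]]'

```text
clock: 23.9
position: [0.5261, -0.0023, 0.1573]
ee_rot: [0.707, -0.707, -0.019, 0.019]
contact_force: [-0.5, -0.0, -1.3]
width: 0.0257
```

Lower to about 10 mm above the rim and check.

Call:
jog_arm --targets '[[0.02,[0,0,-0.02],0],[0.02,[0,0,-0.018],0],[0.02,[0,0,0],0],[0.02,[0,0,0],0]]'

```text
clock: 24.4
position: [0.5269, -0.0025, 0.12]
ee_rot: [-0.707, 0.707, 0.019, -0.018]
contact_force: [-0.2, 0.4, -0.8]
width: 0.0256
```

Run:
```python
from w import *
st()
im,d=get_image('top');im2,d2=get_image('scene')
cv2.imwrite('pics/s15.png',cv2.resize(im2[160:215,215:287,::-1],None,fx=10,fy=10,interpolation=0))
cv2.imwrite('pics/t15.png',cv2.resize(im[150:215,235:280,::-1],None,fx=9,fy=9,interpolation=0))
```

```text
t 24.4 p [ 0.5269 -0.0025  0.12  ] jaw 93.01 down [ 0.002 -0.    -1.   ] F [-0.2  0.4 -0.8] w 0.0256 q [-0.137  0.31   1.803  0.     1.027 -1.76 ]
```

View pics/s15.png

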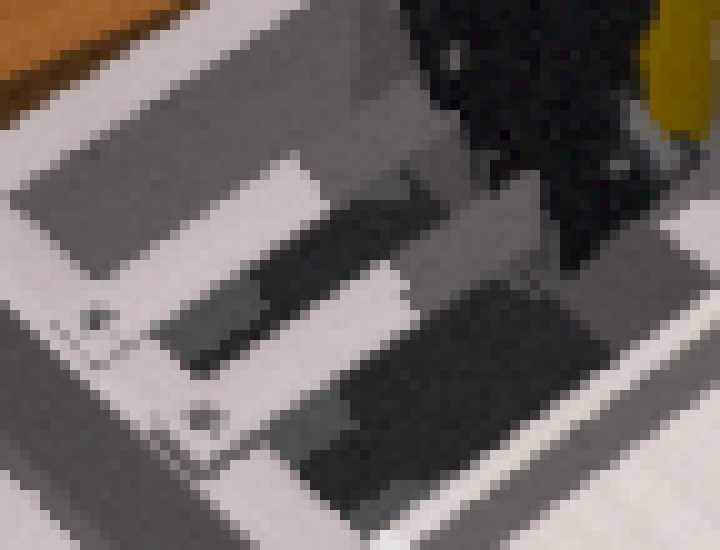

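View pics/t15.png

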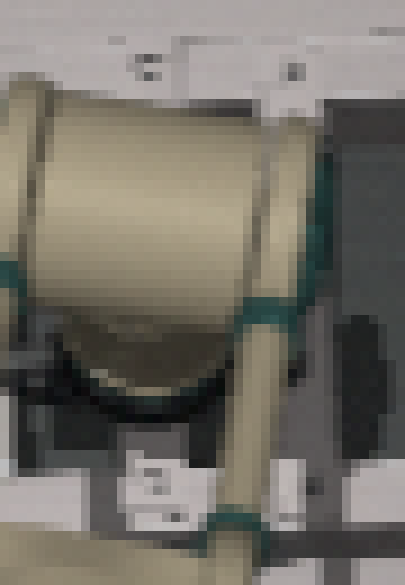

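Run:
```python
from w import *
im,d=get_image('top');im2,d2=get_image('scene')
z=.1235
for r in (1,2):
    for n,I,c,uv,t in (('back',im2,'scene',(235.2,201.),'.6748 .0072'),('back',im,'top',(250.94,156.8),'.6703 .0035'),('front',im,'top',(251.7,202.8),'.4817 -.0058')):
        p=cen(I,uv,r);print(n,c,p.round(2),atz(c,p,z).round(4),'target',t)
print(im[199:207,246:258].sum(2));print(im[153:160,246:258].sum(2))
```

```text
back scene [234.74 201.44] [0.6777 0.0035 0.1235] target .6748 .0072
back top [251.12 156.66] [0.6755 0.0034 0.1235] target .6703 .0035
front top [251.61 202.38] [ 0.4879 -0.002   0.1235] target .4817 -.0058
back scene [235.18 201.47] [0.6766 0.0045 0.1235] target .6748 .0072
back top [250.98 156.8 ] [0.6749 0.0039 0.1235] target .6703 .0035
front top [251.74 202.69] [ 0.4866 -0.0025  0.1235] target .4817 -.0058
[[ 98 124 207 259 255 263 259 255 236 172 106 103]
 [222 189 216 426 434 259 264 260 262 204 103 105]
 [223 190 210 431 541 538 543 534 537 405  82  76]
 [235 239 423 542 480 351 354 485 544 540 533 538]
 [258 255 432 514 504 527 470 478 547 542 535 534]
 [258 259 433 543 541 496 423 469 546 535 527 524]
 [257 257 433 545 543 544 542 543 547 542 532 529]
 [263 259 375 458 458 463 460 457 454 501 543 538]]
[[511 511 513 514 514 515 508 512 514 507 507 507]
 [517 460 460 521 522 521 511 513 455 407 419 440]
 [530 533 528 521 523 519 517 514 454 456 506 512]
 [522 518 522 484 361 264 325 451 458 455 520 515]
 [514 513 517 463 452 502 507 511 459 451 508 510]
 [519 521 524 522 429 283 411 513 459 454 521 516]
 [526 529 520 528 518 510 515 514 462 460 519 520]]
```

Call:
jog_arm --targets '[[0.02,[-0.0025,0,-0.003],0],[0.02,[0,0,-0.002],0],[0.02,[0,0,0],0],[0.02,[0,0,0],0]]'

```text
clock: 25.1
position: [0.5237, -0.002, 0.1139]
ee_rot: [0.707, -0.707, -0.019, 0.019]
contact_force: [-0.4, -0.2, -1.7]
width: 0.0259
```

Run:
```python
from w import *
st()
im,d=get_image('top');im2,d2=get_image('scene')
cv2.imwrite('pics/s16.png',cv2.resize(im2[180:215,215:260,::-1],None,fx=14,fy=14,interpolation=0))
cv2.imwrite('pics/t16.png',cv2.resize(im[150:215,235:280,::-1],None,fx=9,fy=9,interpolation=0))
print(im[199:207,246:258].sum(2));print(im[153:160,246:258].sum(2))
```

```text
t 25.1 p [ 0.5237 -0.002   0.1139] jaw 93.05 down [ 0.  0. -1.] F [-0.4 -0.2 -1.7] w 0.0259 q [-0.137  0.313  1.816  0.     1.012 -1.761]
[[106 127 208 256 256 263 263 259 237 174 107 109]
 [173 182 213 256 256 262 268 262 244 173  94 104]
 [219 188 205 421 532 429 263 260 243 168  77  85]
 [238 223 241 425 540 541 539 539 501 502 533 538]
 [257 259 264 429 483 346 304 450 514 505 538 535]
 [262 256 259 382 501 488 353 420 508 495 523 520]
 [255 258 262 427 536 528 467 463 513 503 529 534]
 [259 258 260 430 539 543 546 542 510 507 540 540]]
[[509 508 507 508 505 510 509 507 512 509 511 509]
 [515 458 420 447 446 452 451 403 340 382 421 443]
 [530 533 544 530 516 512 509 509 512 513 508 515]
 [521 521 522 521 520 518 516 514 458 465 514 518]
 [515 515 518 479 356 286 388 479 458 455 510 509]
 [523 517 518 466 314 223 402 512 455 457 515 516]
 [530 523 523 463 336 223 400 515 455 455 519 520]]
```

View pics/s16.png

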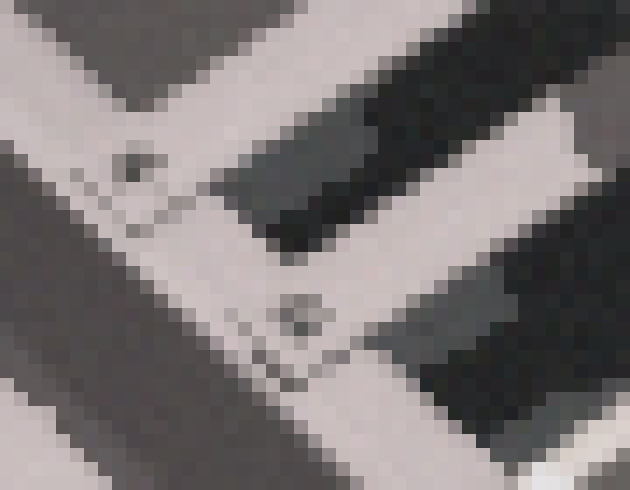

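View pics/t16.png

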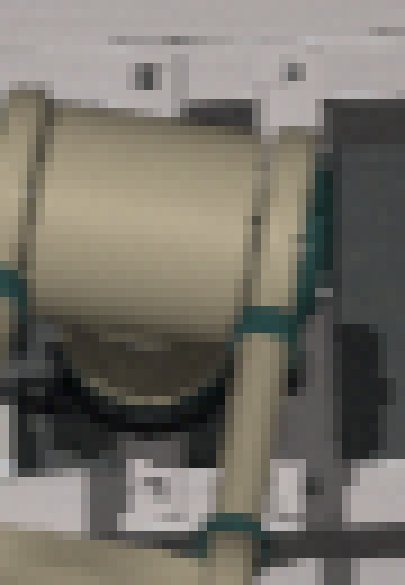

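Call:
jog_arm --targets '[[0.02,[0,-0.001,-0.002],0],[0.02,[0,0,-0.002],0],[0.02,[0,0,-0.002],0],[0.02,[0,0,-0.001],0],[0.02,[0,0,0],0]]'

```text
clock: 25.82
position: [0.5239, -0.0033, 0.1082]
ee_rot: [-0.707, 0.707, 0.019, -0.019]
contact_force: [-2.3, -0.7, 8.3]
width: 0.026
```

Call:
jog_arm --targets '[[0.04,[0,0,0.001],0],[0.04,[0,0,0],0],[0.045,[0,0,0],0],[0.045,[0,0,0.02],0],[0.045,[0,0,0.04],0],[0.045,[0,0,0.04],0],[0.07,[0,0.03,0.02],0],[0.07,[0,0.06,0],0],[0.07,[0,0.06,0],0],[0.07,[0,0,0],0]]'

```text
clock: 27.08
position: [0.5231, 0.1508, 0.2277]
ee_rot: [0.707, -0.706, -0.021, 0.021]
contact_force: [0.5, -1.2, -0.2]
width: 0.07
```

Run:
```python
from w import *
st()
im,d=get_image('top');im2,d2=get_image('scene')
cv2.imwrite('pics/s17.png',cv2.resize(im2[155:215,210:287,::-1],None,fx=9,fy=9,interpolation=0))
cv2.imwrite('pics/t17.png',cv2.resize(im[150:215,235:290,::-1],None,fx=9,fy=9,interpolation=0))
```

```text
t 27.07 p [0.5231 0.1508 0.2277] jaw 93.37 down [-0.     0.002 -1.   ] F [ 0.5 -1.2 -0.2] w 0.07 q [ 0.152  0.243  1.604  0.002  1.295 -1.478]
```

View pics/s17.png

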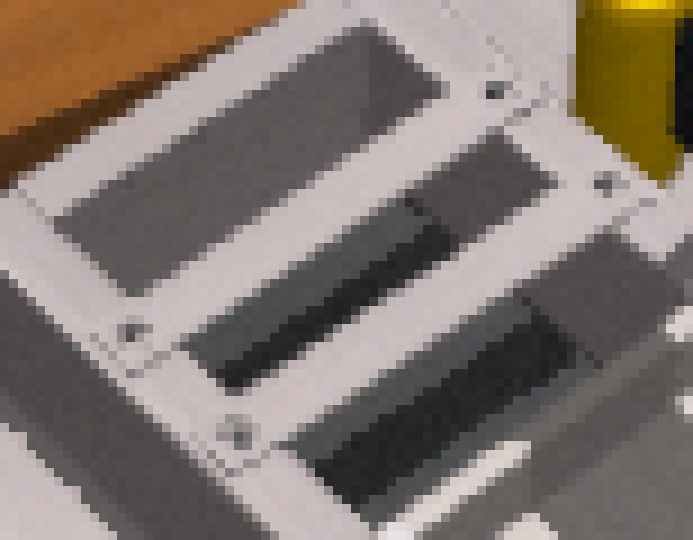

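View pics/t17.png

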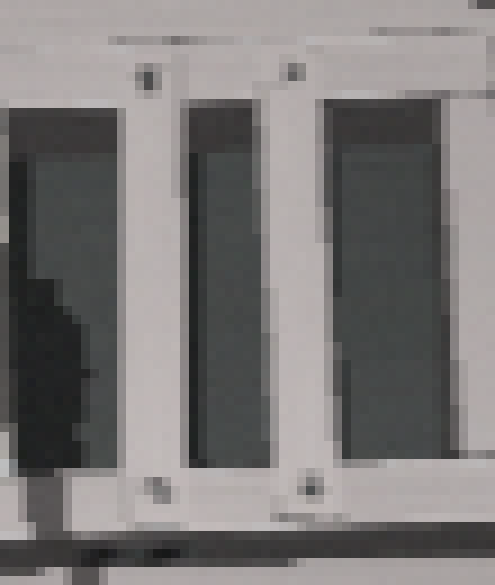

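```bash
cat > flush.py <<'E'
from w import *
def flush():
    R=np.array([[np.cos(.0535),-np.sin(.0535)],[np.sin(.0535),np.cos(.0535)]])
    for c,o in (('top',(.5765,-.0007)),('scene',(.580,.0016))):
        Ps=[cloud(c,get_image(c)[1]) for _ in range(3)]
        for nm,y0 in (('bar1',0),('bar2',-.067)):
            out=[]
            for x0,x1 in ((-.105,-.085),(-.08,-.04),(-.04,0),(0,.04),(.04,.08),(.085,.105)):
                zs=[]
                for P in Ps:
                    L=(P[...,:2]-np.array(o))@R
                    m=(L[...,0]>x0)&(L[...,0]<x1)&(abs(L[...,1]-y0)<.010)&(P[...,2]>.1)&(P[...,2]<.13)
                    zs+=list(P[m][:,2])
                out.append((round(np.median(zs)*1000,1),len(zs)//3) if zs else None)
            print(c,nm,out)
        zs=[]
        for P in Ps:
            L=(P[...,:2]-np.array(o))@R
            for s in (-1,1):
                m=(abs(L[...,0]-s*.098)<.01)&(abs(L[...,1]-.04)<.02); zs.append(round(np.median(P[m][:,2])*1000,1))
        print(c,'rim f/b',zs)
E
python3 -c "
from flush import *
flush()"
```

```text
top bar1 [(np.float64(113.5), 25), (np.float64(113.2), 48), (np.float64(113.4), 47), (np.float64(113.4), 46), (np.float64(114.6), 48), (np.float64(114.6), 23)]
top bar2 [(np.float64(113.4), 24), (np.float64(113.2), 48), (np.float64(112.9), 48), (np.float64(113.7), 47), (np.float64(113.3), 45), (np.float64(112.5), 24)]
top rim f/b [np.float64(110.6), np.float64(108.8), np.float64(110.5), np.float64(110.6), np.float64(112.2), np.float64(111.8)]
scene bar1 [(np.float64(111.2), 23), (np.float64(111.3), 48), (np.float64(111.2), 52), (np.float64(111.2), 51), (np.float64(111.2), 53), (np.float64(111.6), 30)]
scene bar2 [(np.float64(110.8), 22), (np.float64(111.3), 47), (np.float64(111.4), 46), (np.float64(111.1), 46), (np.float64(111.1), 51), (np.float64(110.9), 24)]
scene rim f/b [np.float64(108.1), np.float64(108.8), np.float64(108.5), np.float64(109.0), np.float64(108.3), np.float64(109.1)]
```

Call:
jog_arm --targets '[[0.07,[-0.01,-0.05,0],0],[0.07,[-0.01,-0.05,0],0],[0.07,[-0.01,-0.05,0],0],[0.07,[-0.01,-0.05,0],0],[0.07,[-0.01,-0.05,0],0],[0.07,[0,0,0],0]]'

```text
clock: 28.22
position: [0.4729, -0.1068, 0.228]
ee_rot: [-0.706, 0.707, 0.017, -0.016]
contact_force: [-0.3, 0.7, -0.9]
width: 0.0699
```

```bash
cat > bites.py <<'E'
from w import *
# avg well frame: pan floor centre
def look(tag,cr=(155,150,245,215)):
    im,d=get_image('top')
    o=im[cr[1]:cr[3],cr[0]:cr[2],::-1]
    cv2.imwrite(f'pics/t{tag}.png',cv2.resize(o,None,fx=8,fy=8,interpolation=cv2.INTER_CUBIC))
    r=silhouettes('bite1','top'); P=cloud('top',d)
    for q in r:
        u,v=q['position']
        if not(cr[0]<u<cr[2] and cr[1]<v<cr[3]): continue
        m=q['mask']&(d>0); zz=P[m][:,2]
        zt=np.percentile(zz,80) if m.sum() else 0
        mt=m&(P[...,2]>zt-.006)
        print('top s',round(q['score'],2),'px',np.round(q['position'],1),'n',int(q['mask'].sum()),'ztop',round(float(zt),4),'xy',P[mt][:,:2].mean(0).round(4))
    im,d=get_image('scene')
    o=im[195:275,265:355,::-1]
    cv2.imwrite(f'pics/s{tag}.png',cv2.resize(o,None,fx=7,fy=7,interpolation=cv2.INTER_CUBIC))
    r=silhouettes('bite1','scene'); P=cloud('scene',d)
    for q in r:
        u,v=q['position']
        if not(265<u<355 and 195<v<275): continue
        m=q['mask']&(d>0); zz=P[m][:,2]
        zt=np.percentile(zz,80); mt=m&(P[...,2]>zt-.006)
        print('scn s',round(q['score'],2),'px',np.round(q['position'],1),'n',int(q['mask'].sum()),'ztop',round(float(zt),4),'xy',P[mt][:,:2].mean(0).round(4))
E
python3 -c "
from bites import *
st();look('20')"
```

```text
t 28.23 p [ 0.4729 -0.1068  0.228 ] jaw 92.68 down [ 0.    -0.001 -1.   ] F [-0.3  0.7 -0.9] w 0.0699 q [-3.650e-01  1.530e-01  1.722e+00 -1.000e-03  1.266e+00 -1.982e+00]
top s 0.65 px [177.2 185.2] n 52 ztop 0.1002 xy [0.5571 0.297 ]
top s 0.62 px [210.4 183.5] n 55 ztop 0.1007 xy [0.5686 0.1634]
top s 0.54 px [191.1 182.5] n 91 ztop 0.1267 xy [0.5646 0.2466]
top s 0.46 px [198.9 180.1] n 60 ztop 0.1268 xy [0.5643 0.2038]
top s 0.43 px [191.5 193.5] n 51 ztop 0.1 xy [0.537  0.2443]
scn s 0.67 px [309.6 236.1] n 122 ztop 0.1222 xy [0.5682 0.2504]
scn s 0.62 px [291.2 219.6] n 93 ztop 0.0961 xy [0.5749 0.167 ]
scn s 0.5 px [320.1 247.8] n 125 ztop 0.0963 xy [0.5624 0.301 ]
scn s 0.42 px [304.1 245. ] n 104 ztop 0.0962 xy [0.5899 0.2514]
```

View pics/t20.png

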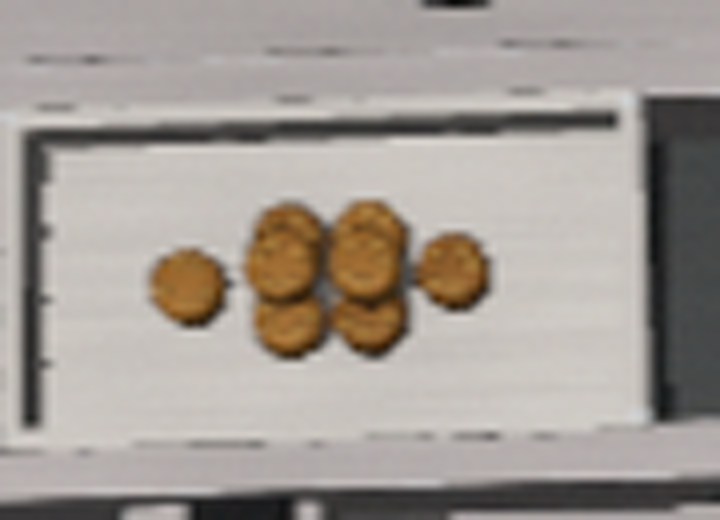

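View pics/s20.png

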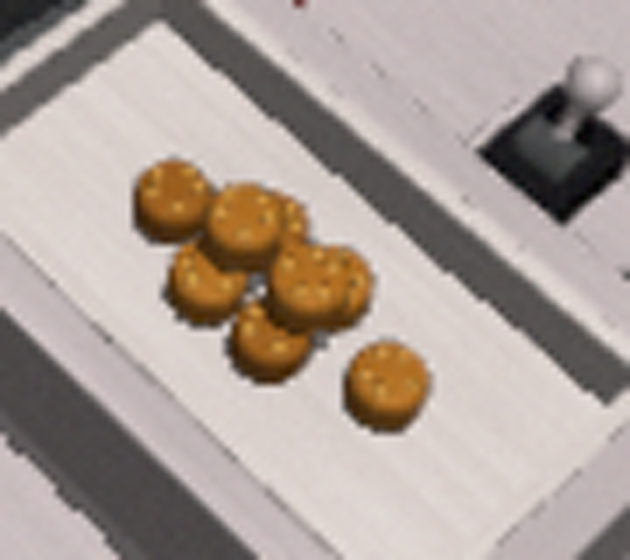

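Run:
```python
from w import *
R=np.array([[np.cos(.0535),-np.sin(.0535)],[np.sin(.0535),np.cos(.0535)]])
for c,o in (('top',(.5765,-.0007)),('scene',(.580,.0016))):
    im,d=get_image(c);P=cloud(c,d);L=(P[...,:2]-np.array(o))@R
    z=P[...,2]
    rim=(z>.100)&(z<.12)
    # profile along y at x'=-.06..-.045  and along x at y'=.14..
    m=(L[...,0]>-.07)&(L[...,0]<.07)
    ys=np.arange(.03,.42,.004)
    pr=[np.median(z[m&(abs(L[...,1]-y)<.004)&(abs(L[...,0])>.05)]) if (m&(abs(L[...,1]-y)<.004)&(abs(L[...,0])>.05)).any() else np.nan for y in ys]
    print(c,[(round(y,3),round(p*1000)) for y,p in zip(ys,pr) if y<.09 or y>.35])
    xs=np.arange(-.12,.12,.004)
    m=(L[...,1]>.09)&(L[...,1]<.13)
    print([(round(x,3),round(float(np.median(z[m&(abs(L[...,0]-x)<.003)]))*1000)) for x in xs if (m&(abs(L[...,0]-x)<.003)).any()])
```

```text
top [(np.float64(0.03), 20), (np.float64(0.034), 19), (np.float64(0.038), 18), (np.float64(0.042), 20), (np.float64(0.046), 20), (np.float64(0.05), 17), (np.float64(0.054), 19), (np.float64(0.058), 19), (np.float64(0.062), 20), (np.float64(0.066), 110), (np.float64(0.07), 113), (np.float64(0.074), 113), (np.float64(0.078), 70), (np.float64(0.082), 71), (np.float64(0.086), 73), (np.float64(0.35), 73), (np.float64(0.354), 73), (np.float64(0.358), 73), (np.float64(0.362), 73), (np.float64(0.366), 74), (np.float64(0.37), 74), (np.float64(0.374), 76), (np.float64(0.378), 89), (np.float64(0.382), 110), (np.float64(0.386), 116), (np.float64(0.39), 114), (np.float64(0.394), 112), (np.float64(0.398), 110), (np.float64(0.402), 110), (np.float64(0.406), 111), (np.float64(0.41), 113), (np.float64(0.414), 112), (np.float64(0.418), 111)]
[(np.float64(-0.12), 1), (np.float64(-0.116), 6), (np.float64(-0.112), 59), (np.float64(-0.108), 112), (np.float64(-0.104), 112), (np.float64(-0.1), 109), (np.float64(-0.096), 112), (np.float64(-0.092), 111), (np.float64(-0.088), 111), (np.float64(-0.084), 114), (
[... 637 characters left out ...]
 (np.float64(0.024), 74), (np.float64(0.028), 76), (np.float64(0.032), 74), (np.float64(0.036), 73), (np.float64(0.04), 74), (np.float64(0.044), 74), (np.float64(0.048), 72), (np.float64(0.052), 68), (np.float64(0.056), 70), (np.float64(0.06), 71), (np.float64(0.064), 72), (np.float64(0.068), 68), (np.float64(0.072), 73), (np.float64(0.076), 87), (np.float64(0.08), 101), (np.float64(0.084), 111), (np.float64(0.088), 113), (np.float64(0.092), 110), (np.float64(0.096), 107), (np.float64(0.1), 109), (np.float64(0.104), 110), (np.float64(0.108), 111), (np.float64(0.112), 107)]Traceback (most recent call last):
  File "<stdin>", line 11, in <module>
ValueError: cannot convert float NaN to integer
```

Call:
jog_arm --targets '[[0,[0.01,0.045,0],-0.174],[0,[0.01,0.045,0],-0.174],[0,[0.01,0.045,0],-0.174],[0,[0.01,0.045,0],-0.174],[0,[0.01,0.045,0],-0.174],[0,[0.01,0.045,0],-0.174],[0,[0.01,0.045,0],-0.174],[0,[0.01,0.045,-0.02],-0.174],[0,[0.007,0.045,-0.04],-0.174],[0,[0,0,-0.03],0]]'

```text
clock: 29.78
position: [0.5598, 0.3066, 0.136]
ee_rot: [0.516, -0.515, 0.484, -0.484]
contact_force: [-0.3, -0.6, -0.7]
width: -0.0003
```

Call:
jog_arm --targets '[[0,[0,0,-0.01],0],[0,[0,0,0],0]]'

```text
clock: 30.02
position: [0.5602, 0.3022, 0.1277]
ee_rot: [-0.514, 0.515, -0.485, 0.485]
contact_force: [-0.8, 0.2, -0.1]
width: 0.0001
```

Call:
jog_arm --targets '[[0,[0,-0.003,-0.009],0],[0,[0,0,-0.005],0],[0,[0,0,-0.002],0],[0,[0,0,0],0]]'

```text
clock: 30.52
position: [0.5611, 0.2985, 0.114]
ee_rot: [0.515, -0.514, 0.485, -0.486]
contact_force: [-2.1, -2.2, 6.9]
width: -0.0002
```

Call:
jog_arm --targets '[[0,[-0.004,0.0045,-0.001],0],[0,[-0.0085,0.009,0],0],[0,[-0.0085,0.009,0],0],[0,[-0.0085,0.009,0],0],[0,[-0.005,0.0055,0],0],[0,[0,0,0],0],[0,[0,0,0.004],0],[0,[0,0,0.03],0]]'

```text
clock: 31.52
position: [0.5246, 0.3349, 0.1434]
ee_rot: [-0.512, 0.516, -0.486, 0.485]
contact_force: [-0.3, -0.2, -0.9]
width: 0.0002
```

```bash
python3 -c "
from bites import *
st();look('21')"
```

```text
t 31.52 p [0.5246 0.3349 0.1434] jaw 3.29 down [-0.005 -0.002 -1.   ] F [-0.3 -0.2 -0.9] w 0.0002 q [0.456 0.42  1.554 0.    1.173 0.399]
top s 0.65 px [211.2 179.6] n 62 ztop 0.0992 xy [0.5695 0.1617]
top s 0.61 px [199.5 182.6] n 59 ztop 0.1267 xy [0.5646 0.2042]
top s 0.54 px [191.  191.9] n 50 ztop 0.1019 xy [0.5373 0.2453]
top s 0.43 px [190.7 182.9] n 45 ztop 0.127 xy [0.562 0.246]
scn s 0.62 px [334.  250.9] n 141 ztop 0.0964 xy [0.531  0.3401]
scn s 0.41 px [292.8 225.2] n 85 ztop 0.0964 xy [0.5746 0.1677]
scn s 0.39 px [292.7 233.2] n 95 ztop 0.0958 xy [0.5925 0.211 ]
```

View pics/s21.png

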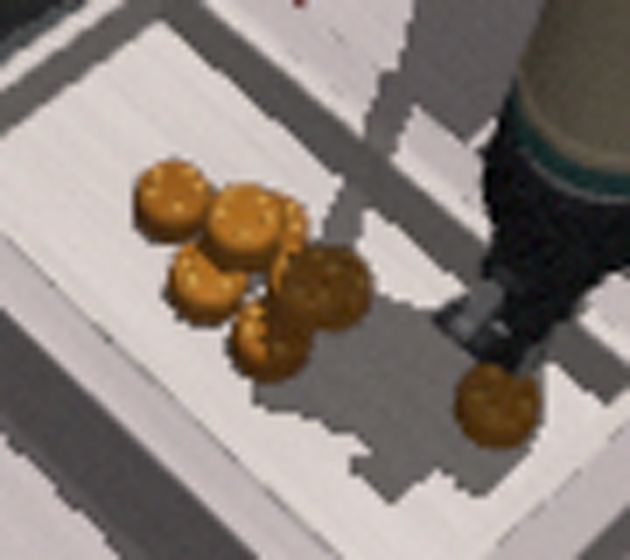

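Call:
jog_arm --targets '[[0,[0.01,-0.03,0.025],0],[0,[0.012,-0.05,0],0],[0,[0.013,-0.05,0],0],[0,[0.012,-0.04,-0.02],0],[0,[0,0,-0.02],0],[0,[0,0,0],0],[0,[0,0,0],0]]'

```text
clock: 32.6
position: [0.573, 0.1663, 0.1298]
ee_rot: [-0.514, 0.514, -0.485, 0.485]
contact_force: [-0.3, -0.2, 0.1]
width: 0.0
```

Call:
jog_arm --targets '[[0,[-0.001,-0.002,-0.01],0],[0,[0,0,-0.006],0],[0,[0,0,-0.0025],0],[0,[0,0,0],0],[0,[-0.004,-0.006,0],0],[0,[-0.008,-0.0115,0],0],[0,[-0.008,-0.0115,0],0],[0,[-0.008,-0.0115,0],0],[0,[-0.005,-0.007,0],0],[0,[0,0,0],0]]'

```text
clock: 33.85
position: [0.5415, 0.1167, 0.114]
ee_rot: [0.516, -0.512, 0.484, -0.487]
contact_force: [1.5, 0.2, 10.1]
width: 0.0001
```

Call:
jog_arm --targets '[[0.06,[0,0,0.005],0],[0.06,[0,0,0.04],0],[0.06,[0,-0.03,0.02],0],[0.06,[0,-0.05,0],0],[0.06,[0,0,0],0]]'

```text
clock: 34.48
position: [0.539, 0.034, 0.1764]
ee_rot: [-0.513, 0.514, -0.486, 0.486]
contact_force: [0.5, -0.0, -0.5]
width: 0.0601
```

```bash
python3 -c "
from bites import *
st();look('22')"
```

```text
t 34.48 p [0.539  0.034  0.1764] jaw 3.14 down [-0.    -0.001 -1.   ] F [ 0.5 -0.  -0.5] w 0.0601 q [-6.500e-02  2.750e-01  1.694e+00 -1.000e-03  1.173e+00 -1.190e-01]
top s 0.56 px [166.1 191.1] n 55 ztop 0.1021 xy [0.5242 0.3328]
scn s 0.67 px [308.7 235.1] n 113 ztop 0.1218 xy [0.5679 0.2515]
scn s 0.61 px [293.8 234.4] n 84 ztop 0.0962 xy [0.5934 0.2105]
scn s 0.56 px [338.  252.3] n 120 ztop 0.0961 xy [0.5304 0.3399]
scn s 0.46 px [299.9 225.2] n 110 ztop 0.1223 xy [0.5692 0.2082]
scn s 0.44 px [290.  207.1] n 78 ztop 0.0966 xy [0.5439 0.1206]
```

View pics/s22.png

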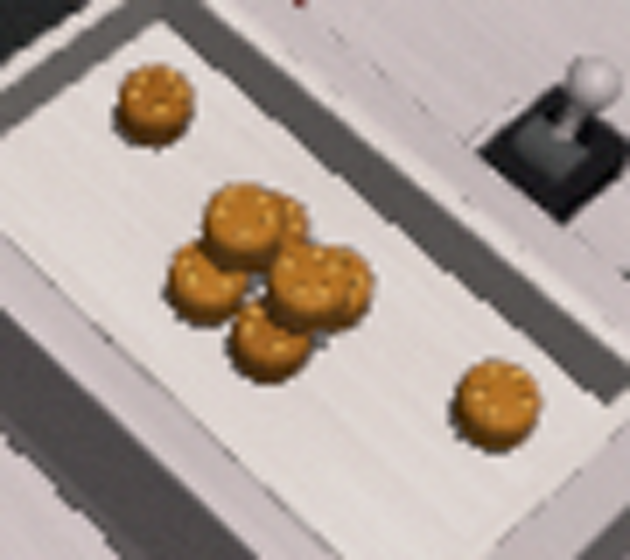

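View pics/t22.png

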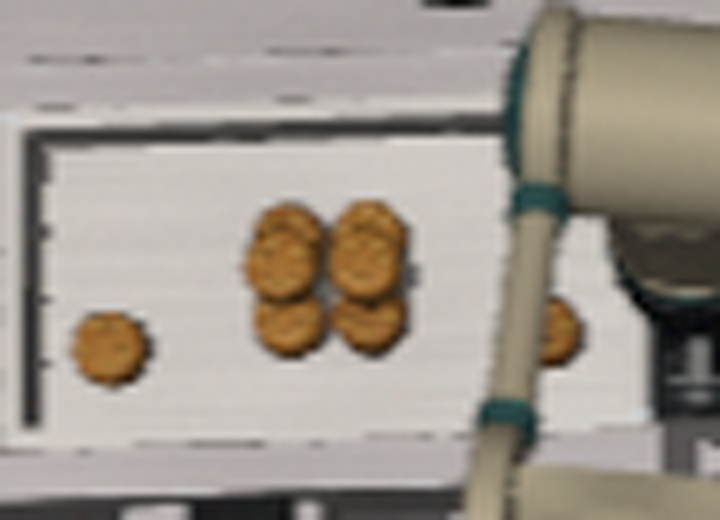

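Call:
jog_arm --targets '[[0.06,[0.009,0.055,0],0],[0.06,[0.009,0.055,0],0],[0.06,[0.009,0.055,0],0],[0.06,[0.0005,0.0075,-0.02],0],[0.06,[0,0,-0.02],0],[0.06,[0,0,0],0],[0.06,[0,0,0],0]]'

```text
clock: 35.55
position: [0.5668, 0.2096, 0.1368]
ee_rot: [0.515, -0.514, 0.485, -0.485]
contact_force: [-0.2, -0.4, -0.1]
width: 0.0601
```

Call:
jog_arm --targets '[[0.06,[0,-0.003,-0.012],0],[0.06,[0,0,-0.0095],0],[0.06,[0,0,0],0],[0.03,[0,0,0],0],[0.03,[0,0,0],0],[0.03,[0,0,0],0],[0.03,[0,0,0],0]]' --force 30

```text
clock: 36.42
position: [0.5669, 0.206, 0.1152]
ee_rot: [0.515, -0.514, 0.485, -0.485]
contact_force: [-0.4, -0.2, 0.7]
width: 0.037
```

Call:
jog_arm --targets '[[0.03,[0,0,0.02],0],[0.03,[0,0,0.03],0],[0.03,[0.012,-0.028,0],0],[0.03,[0.012,-0.028,0],0],[0.03,[0.0125,-0.028,-0.02],0],[0.03,[0,0,-0.02],0],[0.03,[0,0,-0.02],0],[0.03,[0,0,0],0],[0.03,[0,0,0],0]]'

```text
clock: 37.55
position: [0.6036, 0.1221, 0.1055]
ee_rot: [0.515, -0.514, 0.485, -0.485]
contact_force: [-0.3, -0.3, -0.4]
width: 0.0374
```

Call:
jog_arm --targets '[[0.03,[0,0,-0.009],0],[0.03,[0,0,-0.006],0],[0.03,[0,0,0],0],[0.046,[0,0,0],0],[0.046,[0,0,0],0],[0.046,[0,0,0.02],0],[0.046,[0,0,0.04],0],[0.06,[-0.01,0.03,0.025],0],[0.06,[-0.014,0.05,0],0],[0.06,[-0.014,0.048,0],0]]'

```text
clock: 38.8
position: [0.5651, 0.2511, 0.1758]
ee_rot: [0.515, -0.513, 0.485, -0.486]
contact_force: [0.2, 0.7, -0.7]
width: 0.0602
```

Call:
jog_arm --targets '[[0.06,[0,0,-0.02],0],[0.06,[0,0,-0.02],0],[0.06,[0,0,-0.012],0],[0.06,[0,0,-0.008],0],[0.06,[0,0,0],0],[0.03,[0,0,0],0],[0.03,[0,0,0],0],[0.03,[0,0,0],0],[0.03,[0,0,0],0]]'

```text
clock: 39.92
position: [0.5658, 0.25, 0.1158]
ee_rot: [0.515, -0.514, 0.485, -0.486]
contact_force: [0.3, -0.4, 4.4]
width: 0.037
```

Call:
jog_arm --targets '[[0.03,[0,0,0.02],0],[0.03,[0,0,0.03],0],[0.03,[0.009,0.029,0],0],[0.03,[0.009,0.029,0],0],[0.03,[0.008,0.029,-0.02],0],[0.03,[0,0,-0.02],0],[0.03,[0,0,-0.02],0],[0.03,[0,0,0],0],[0.03,[0,0,0],0]]'

```text
clock: 41.05
position: [0.5914, 0.3371, 0.1054]
ee_rot: [0.514, -0.514, 0.485, -0.485]
contact_force: [-0.6, -0.0, -1.3]
width: 0.0372
```

Place, then move off to the right and look.

Call:
jog_arm --targets '[[0.03,[0,0,-0.009],0],[0.03,[0,0,-0.006],0],[0.03,[0,0,0],0],[0.046,[0,0,0],0],[0.046,[0,0,0],0],[0.046,[0,0,0.02],0],[0.046,[0,0,0.04],0],[0,[-0.01,-0.03,0.03],0],[0,[-0.015,-0.06,0],0],[0,[-0.015,-0.06,0],0]]'

```text
clock: 42.3
position: [0.551, 0.1858, 0.1807]
ee_rot: [0.515, -0.514, 0.484, -0.485]
contact_force: [0.5, -1.4, -0.7]
width: -0.0001
```

Call:
jog_arm --targets '[[0,[0,-0.06,0],0],[0,[0,-0.06,0],0],[0,[0,-0.04,0],0],[0,[0,0,0],0]]'

```text
clock: 42.8
position: [0.5512, 0.0243, 0.1802]
ee_rot: [-0.513, 0.513, -0.486, 0.487]
contact_force: [-0.1, 0.2, -0.1]
width: -0.0003
```

```bash
python3 -c "
from bites import *
st();look('23')"
```

```text
t 42.8 p [0.5512 0.0243 0.1802] jaw 3.08 down [ 0.001 -0.001 -1.   ] F [-0.1  0.2 -0.1] w -0.0003 q [-8.200e-02  2.880e-01  1.664e+00 -1.000e-03  1.189e+00 -1.350e-01]
top s 0.57 px [190.7 190.7] n 50 ztop 0.1018 xy [0.5394 0.2438]
top s 0.56 px [166.5 192.4] n 65 ztop 0.1005 xy [0.5242 0.3348]
top s 0.44 px [202.2 190.5] n 69 ztop 0.1004 xy [0.545  0.2032]
top s 0.4 px [201.8 179.2] n 82 ztop 0.1006 xy [0.5836 0.2056]
scn s 0.7 px [293.1 235.3] n 120 ztop 0.0962 xy [0.5888 0.2096]
scn s 0.61 px [311.9 237.3] n 111 ztop 0.0959 xy [0.5466 0.2495]
scn s 0.57 px [274.1 217.8] n 81 ztop 0.0959 xy [0.6075 0.1262]
scn s 0.55 px [337.2 250.2] n 101 ztop 0.0963 xy [0.5308 0.3393]
scn s 0.48 px [322. 261.] n 124 ztop 0.0969 xy [0.5941 0.3367]
```

View pics/s23.png

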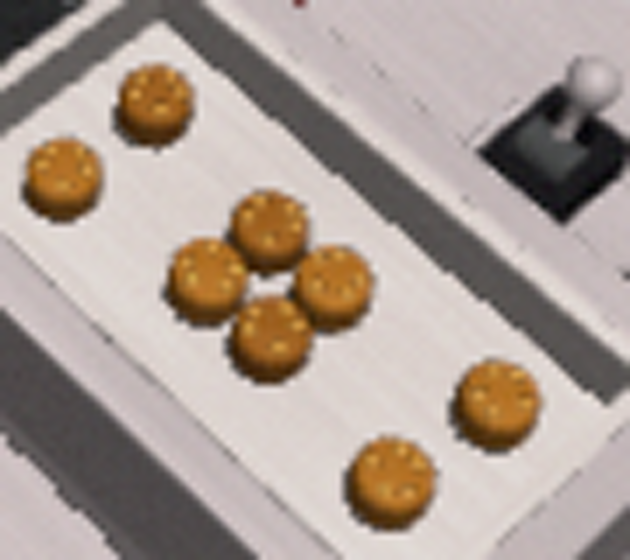

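View pics/t23.png

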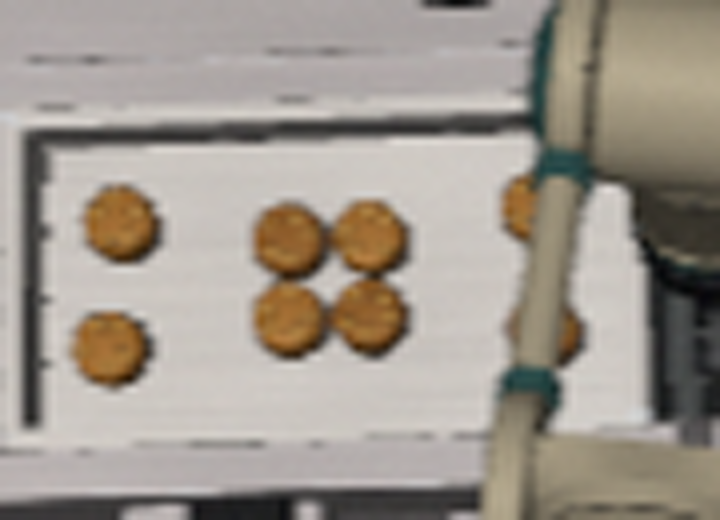

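Call:
jog_arm --targets '[[0,[-0.001,0.05,0],0],[0,[-0.001,0.055,0],0],[0,[-0.001,0.05,0],0],[0,[-0.001,0.026,-0.02],0],[0,[0,0,-0.02],0],[0,[0,0,-0.01],0],[0,[0,0,0],0]]'

```text
clock: 43.88
position: [0.5465, 0.2084, 0.1292]
ee_rot: [-0.514, 0.515, -0.485, 0.485]
contact_force: [-0.3, -0.7, -0.0]
width: 0.0003
```

Call:
jog_arm --targets '[[0,[0,-0.003,-0.009],0],[0,[0,0,-0.006],0],[0,[0,0,-0.003],0],[0,[0,0,0],0],[0,[-0.004,-0.005,0],0],[0,[-0.005,-0.006,0],0],[0,[-0.0035,-0.0055,0],0],[0,[0,0,0],0],[0,[0,0,0.005],0],[0,[0,0,0.02],0]]'

```text
clock: 45.12
position: [0.5335, 0.1879, 0.1361]
ee_rot: [-0.513, 0.515, -0.486, 0.485]
contact_force: [0.8, 0.1, 0.0]
width: -0.0001
```

Call:
jog_arm --targets '[[0,[0.026,0.01,0],0],[0,[0.0265,0.01,0],0],[0,[0,0,-0.009],0],[0,[0,0,0],0]]'

```text
clock: 45.62
position: [0.5852, 0.2078, 0.1263]
ee_rot: [-0.513, 0.516, -0.486, 0.484]
contact_force: [-0.5, 0.1, -0.4]
width: 0.0001
```

Call:
jog_arm --targets '[[0,[0,0,-0.007],0],[0,[0,0,-0.006],0],[0,[0,0,-0.002],0],[0,[0,0,0],0],[0,[0.005,-0.005,0],0],[0,[0.005,-0.005,0],0],[0,[0.005,-0.0055,0],0],[0,[0,0,0],0],[0,[0,0,0.005],0],[0,[0,0,0.02],0]]'

```text
clock: 46.88
position: [0.6007, 0.1927, 0.1368]
ee_rot: [-0.513, 0.515, -0.486, 0.485]
contact_force: [0.1, 0.4, 0.1]
width: 0.0004
```

F1 (0.586, 0.251) next.

Call:
jog_arm --targets '[[0,[-0.007,0.029,0],0],[0,[-0.0075,0.029,0],0],[0,[0,0,-0.01],0],[0,[0,0,0],0],[0,[0,0,-0.007],0],[0,[0,0,-0.006],0],[0,[0,0,-0.002],0],[0,[0,0,0],0]]'

```text
clock: 47.88
position: [0.588, 0.2503, 0.1141]
ee_rot: [0.514, -0.514, 0.485, -0.486]
contact_force: [-1.0, -1.6, 6.4]
width: 0.0001
```

Call:
jog_arm --targets '[[0,[0.003,0.005,-0.0005],0],[0,[0.004,0.006,0],0],[0,[0.004,0.0045,0],0],[0,[0,0,0],0],[0,[0,0,0.005],0],[0,[0,0,0.02],0],[0,[-0.025,-0.0095,0],0],[0,[-0.028,-0.0095,0],0],[0,[0,0,-0.01],0],[0,[0,0,0],0]]'

```text
clock: 49.12
position: [0.5458, 0.2473, 0.1265]
ee_rot: [-0.514, 0.514, -0.485, 0.485]
contact_force: [0.5, 0.3, -0.0]
width: -0.0001
```

Call:
jog_arm --targets '[[0,[-0.002,-0.001,-0.007],0],[0,[0,0,-0.006],0],[0,[0,0,-0.002],0],[0,[0,0,0],0],[0,[-0.004,0.006,0],0],[0,[-0.004,0.006,0],0],[0,[-0.004,0.0045,0],0],[0,[0,0,0],0],[0,[0,0,0.005],0],[0,[0,0,0.03],0]]'

```text
clock: 50.38
position: [0.53, 0.2624, 0.1454]
ee_rot: [-0.512, 0.516, -0.486, 0.484]
contact_force: [-0.6, 0.1, -0.1]
width: 0.0001
```

Call:
jog_arm --targets '[[0,[0,-0.05,0.03],0],[0,[0,-0.06,0],0],[0,[0,-0.06,0],0],[0,[0,-0.06,0],0],[0,[-0.01,-0.06,0],0],[0,[0,-0.06,0],0],[0,[0,-0.03,0],0],[0,[0,0,0],0]]'

```text
clock: 51.38
position: [0.5216, -0.1192, 0.177]
ee_rot: [-0.513, 0.513, -0.486, 0.486]
contact_force: [0.3, 0.1, 0.9]
width: 0.0001
```

```bash
python3 -c "
from bites import *
st();look('24')"
```

```text
t 51.38 p [ 0.5216 -0.1192  0.177 ] jaw 3.1 down [-0.  0. -1.] F [0.3 0.1 0.9] w 0.0001 q [-0.355  0.267  1.704 -0.     1.171 -0.409]
top s 0.56 px [169.5 194.3] n 72 ztop 0.101 xy [0.5252 0.3353]
top s 0.5 px [187.5 175. ] n 70 ztop 0.1006 xy [0.5944 0.2626]
top s 0.47 px [203.  177.4] n 64 ztop 0.1 xy [0.6021 0.1917]
top s 0.46 px [222.4 174.3] n 58 ztop 0.1001 xy [0.6004 0.1197]
top s 0.44 px [168.4 178.3] n 74 ztop 0.1018 xy [0.5895 0.3317]
top s 0.37 px [222.  189.4] n 55 ztop 0.1017 xy [0.5369 0.1155]
scn s 0.71 px [337.  249.7] n 119 ztop 0.0962 xy [0.529  0.3393]
scn s 0.67 px [276.2 218.4] n 104 ztop 0.0953 xy [0.6065 0.1252]
scn s 0.57 px [287.8 208.7] n 114 ztop 0.0956 xy [0.5423 0.1194]
scn s 0.56 px [299.6 222. ] n 72 ztop 0.0964 xy [0.5409 0.1949]
scn s 0.56 px [288.8 232.2] n 123 ztop 0.0961 xy [0.6065 0.1951]
scn s 0.55 px [323.5 261.6] n 129 ztop 0.0958 xy [0.5946 0.3366]
```

View pics/s24.png

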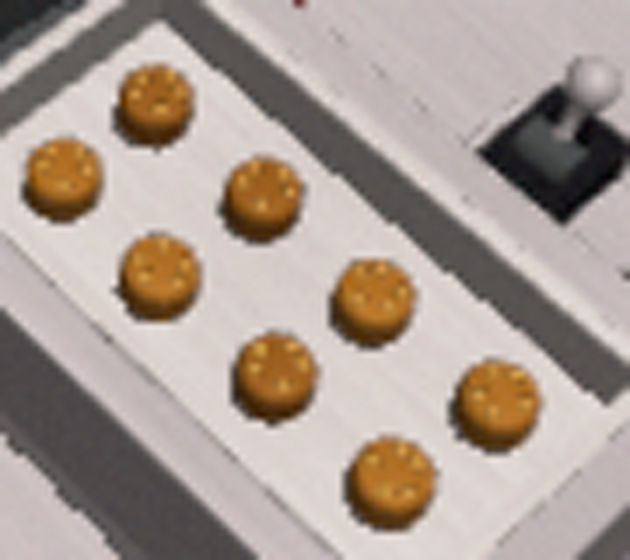

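View pics/t24.png

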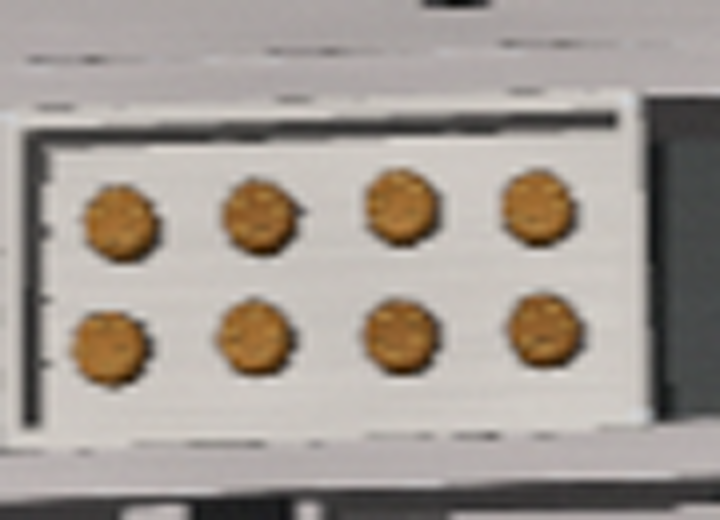

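Call:
jog_arm --targets '[[0,[0,0.03,0.04],0],[0,[-0.01,0.05,0.03],0],[0,[-0.01,0.055,0],0],[0,[-0.01,0.055,0],0],[0,[-0.02,0.05,0],0],[0,[-0.02,0.05,0],0],[0,[-0.03,0.045,0],0],[0,[-0.035,0.035,0],0],[0,[-0.04,0.017,0],0],[0,[0,0,0],0]]'

```text
clock: 52.82
position: [0.3428, 0.2715, 0.2474]
ee_rot: [-0.515, 0.516, -0.484, 0.483]
contact_force: [0.5, -1.0, 0.0]
width: -0.0004
```

```bash
python3 -c "
from bites import *
st()
from flush import flush
look('25');flush()
im,d=get_image('scene')
cv2.imwrite('pics/s25b.png',cv2.resize(im[160:270,270:400,::-1],None,fx=5,fy=5))
for c in ('top','scene'):
    r=spot_point('heater_tip',c)
    print([(round(q['score'],2),np.round(q['position'],1),np.round(atz(c,q['position'],.1435),4)) for q in r[:2]])
"
```

```text
t 52.83 p [0.3428 0.2715 0.2474] jaw 3.67 down [-0.002  0.    -1.   ] F [ 0.5 -1.   0. ] w -0.0004 q [5.100e-01 6.700e-02 1.773e+00 1.000e-03 1.303e+00 4.450e-01]
top s 0.57 px [186.3 174.7] n 83 ztop 0.1002 xy [0.5927 0.2621]
top s 0.49 px [222.  171.2] n 74 ztop 0.0992 xy [0.6027 0.1209]
top s 0.44 px [202.4 177.2] n 67 ztop 0.1003 xy [0.6016 0.1902]
top s 0.39 px [206.1 193.2] n 74 ztop 0.1012 xy [0.5321 0.1892]
scn s 0.69 px [315.9 237.4] n 113 ztop 0.0959 xy [0.5362 0.2658]
scn s 0.65 px [288.4 232.5] n 92 ztop 0.0963 xy [0.6072 0.196 ]
scn s 0.64 px [320.4 260.7] n 133 ztop 0.0961 xy [0.5942 0.3372]
scn s 0.55 px [303.7 247.3] n 134 ztop 0.0956 xy [0.5991 0.2664]
scn s 0.55 px [276.  217.6] n 114 ztop 0.0961 xy [0.6062 0.1249]
top bar1 [(np.float64(113.2), 25), (np.float64(114.0), 48), (np.float64(112.8), 49), (np.float64(113.4), 45), (np.float64(112.8), 48), (np.float64(112.2), 22)]
top bar2 [(np.float64(113.3), 24), (np.float64(113.5), 48), (np.float64(113.2), 49), (np.float64(114.0), 47), (np.float64(113.0), 46), (np.float64(112.1), 25)]
top rim f/b [np.float64(110.5), np.float64(111.4), np.float64(111.3), np.float64(110.5), np.float64(111.1), np.float64(109.4)]
scene bar1 [(np.float64(111.2), 23), (np.float64(111.0), 48), (np.float64(111.0), 49), (np.float64(111.3), 52), (np.float64(111.0), 56), (np.float64(110.7), 29)]
scene bar2 [(np.float64(110.5), 21), (np.float64(111.2), 45), (np.float64(111.0), 47), (np.float64(110.9), 48), (np.float64(111.1), 51), (np.float64(111.0), 26)]
scene rim f/b [np.float64(108.8), np.float64(108.4), np.float64(108.9), np.float64(108.8), np.float64(108.9), np.float64(108.6)]
[(0.64, array([247.9, 179.1]), array([0.5778, 0.0143, 0.1435])), (0.36, array([183.1, 223.2]), array([0.3982, 0.2625, 0.1435]))]
[(0.6, array([352.4, 208.3]), array([0.3997, 0.2754, 0.1435]))]
```

View pics/s25b.png

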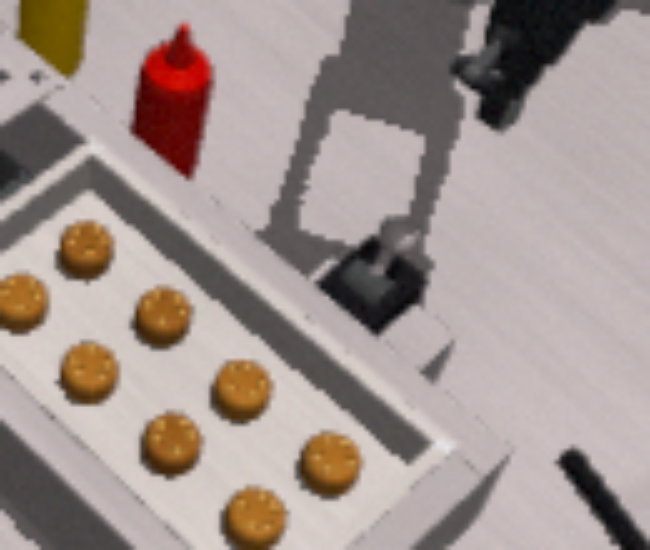

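Call:
jog_arm --targets '[[0,[0,-0.003,-0.04],0],[0,[0,0,-0.04],0],[0,[0,0,-0.022],0],[0,[0,0,0],0],[0,[0.015,0,0],0],[0,[0.012,0,0],0],[0,[0.01,0,0],0],[0,[0,0,0],0]]'

```text
clock: 54.48
position: [0.3852, 0.2671, 0.1458]
ee_rot: [0.515, -0.514, 0.485, -0.486]
contact_force: [-0.3, -0.2, -0.0]
width: -0.0
```

Call:
jog_arm --targets '[[0,[0.01,0.0005,0],0],[0,[0.01,0.0005,0],0],[0,[0.008,0,0],0],[0,[0.004,0,0],0],[0,[0,0,0],0]]'

```text
clock: 55.1
position: [0.4154, 0.268, 0.1451]
ee_rot: [-0.514, 0.514, -0.486, 0.485]
contact_force: [-2.0, 1.1, 0.3]
width: 0.0003
```

```bash
python3 -c "
from bites import *
st()
im,d=get_image('scene')
cv2.imwrite('pics/s26.png',cv2.resize(im[170:250,300:400,::-1],None,fx=7,fy=7))
"
```

```text
t 55.1 p [0.4154 0.268  0.1451] jaw 3.3 down [-0.001  0.    -1.   ] F [-2.   1.1  0.3] w 0.0003 q [4.320e-01 2.400e-01 1.833e+00 1.000e-03 1.069e+00 3.740e-01]
```

View pics/s26.png

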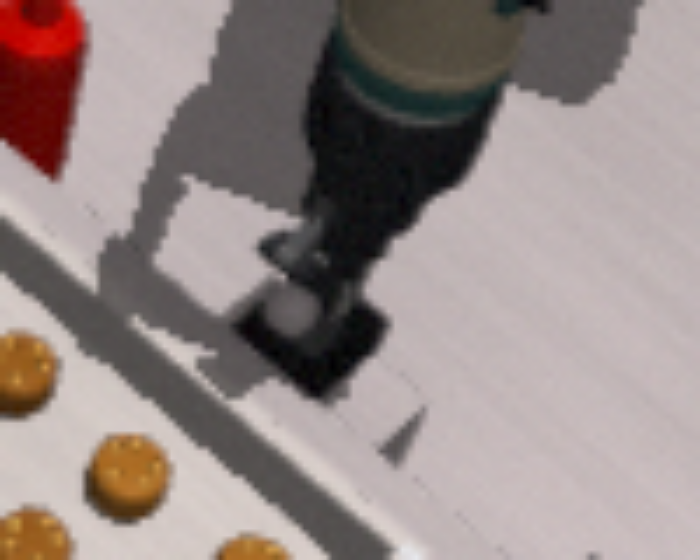

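Call:
jog_arm --targets '[[0,[0.005,0,0],0],[0,[0.004,0,0],0],[0,[0,0,0],0]]'

```text
clock: 55.52
position: [0.4162, 0.2679, 0.1449]
ee_rot: [-0.51, 0.518, -0.49, 0.481]
contact_force: [-18.7, 3.6, 11.1]
width: -0.0003
```

```bash
python3 -c "
from bites import *
st()
print(atz('scene',(341.4,213.4),.149))
im,d=get_image('scene')
cv2.imwrite('pics/s27.png',cv2.resize(im[170:250,300:400,::-1],None,fx=7,fy=7))
"
```

```text
t 55.52 p [0.4162 0.2679 0.1449] jaw 3.24 down [-0.017 -0.    -1.   ] F [-18.7   3.6  11.1] w -0.0003 q [0.426 0.248 1.823 0.008 1.087 0.366]
[0.44626005 0.26892992 0.149     ]
```

View pics/s27.png

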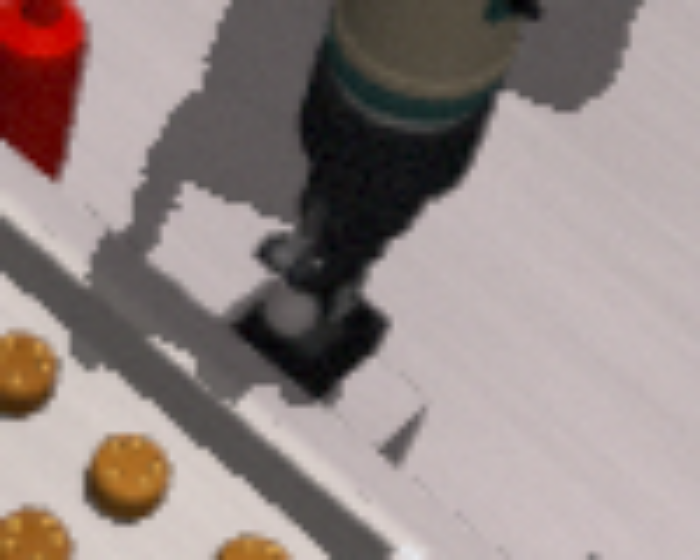

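Call:
jog_arm --targets '[[0,[-0.012,0,0],0],[0,[-0.03,0,0],0],[0,[-0.03,0,0],0],[0,[0,0,0.04],0],[0,[0,0,0.05],0],[0,[0,0.04,0.03],0],[0,[-0.03,0.05,0],0],[0,[-0.03,0.05,0],0],[0,[0,0,0],0]]'

```text
clock: 56.7
position: [0.2917, 0.4111, 0.2657]
ee_rot: [0.517, -0.514, 0.484, -0.484]
contact_force: [-0.3, -1.0, 0.0]
width: -0.0001
```

```bash
python3 -c "
from bites import *
from flush import flush
st()
look('28')
flush()
im,d=get_image('scene')
cv2.imwrite('pics/s28b.png',cv2.resize(im[110:300,160:400,::-1],None,fx=3.2,fy=3.2,interpolation=cv2.INTER_CUBIC))
im,d=get_image('top')
cv2.imwrite('pics/t28b.png',cv2.resize(im[130:250,120:380,::-1],None,fx=3,fy=3,interpolation=cv2.INTER_CUBIC))
"
```

```text
t 56.7 p [0.2917 0.4111 0.2657] jaw 3.65 down [ 0.002  0.002 -1.   ] F [-0.3 -1.   0. ] w -0.0001 q [ 0.816  0.157  1.621 -0.     1.361  0.752]
top s 0.64 px [169.3 194.6] n 67 ztop 0.1005 xy [0.5234 0.3353]
top s 0.54 px [221.7 171.4] n 74 ztop 0.0996 xy [0.6009 0.1193]
top s 0.52 px [205.2 192.7] n 73 ztop 0.1006 xy [0.5328 0.1891]
top s 0.46 px [220.4 191.6] n 45 ztop 0.1017 xy [0.5374 0.1156]
top s 0.4 px [168.3 178.6] n 67 ztop 0.102 xy [0.5887 0.3316]
scn s 0.69 px [336.5 250. ] n 125 ztop 0.0963 xy [0.5299 0.3399]
scn s 0.67 px [320.3 263.4] n 121 ztop 0.0963 xy [0.5947 0.3373]
scn s 0.63 px [305.2 247.5] n 111 ztop 0.0962 xy [0.5991 0.2673]
scn s 0.61 px [288.8 208.9] n 90 ztop 0.0961 xy [0.5426 0.1204]
scn s 0.58 px [316.  240.5] n 119 ztop 0.096 xy [0.5362 0.2655]
scn s 0.54 px [288.3 235. ] n 129 ztop 0.0961 xy [0.6066 0.1952]
scn s 0.4 px [303.6 221.3] n 126 ztop 0.0959 xy [0.5387 0.1927]
top bar1 [(np.float64(114.1), 25), (np.float64(113.7), 49), (np.float64(114.2), 48), (np.float64(113.2), 46), (np.float64(113.2), 48), (np.float64(113.5), 23)]
top bar2 [(np.float64(112.6), 25), (np.float64(113.3), 48), (np.float64(112.4), 47), (np.float64(114.0), 47), (np.float64(113.3), 46), (np.float64(113.0), 23)]
top rim f/b [np.float64(110.3), np.float64(112.2), np.float64(111.7), np.float64(112.7), np.float64(110.0), np.float64(111.0)]
scene bar1 [(np.float64(110.9), 23), (np.float64(111.4), 47), (np.float64(111.4), 51), (np.float64(111.3), 50), (np.float64(111.2), 55), (np.float64(111.5), 28)]
scene bar2 [(np.float64(111.4), 20), (np.float64(111.0), 45), (np.float64(111.2), 45), (np.float64(111.1), 47), (np.float64(110.9), 51), (np.float64(110.7), 25)]
scene rim f/b [np.float64(108.8), np.float64(108.4), np.float64(108.9), np.float64(108.6), np.float64(108.2), np.float64(108.0)]
```

View pics/s28b.png

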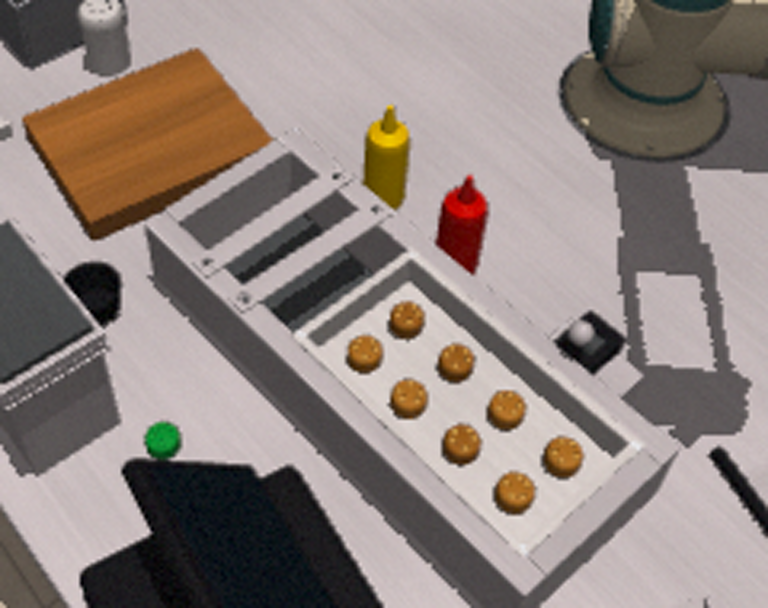

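View pics/t28b.png

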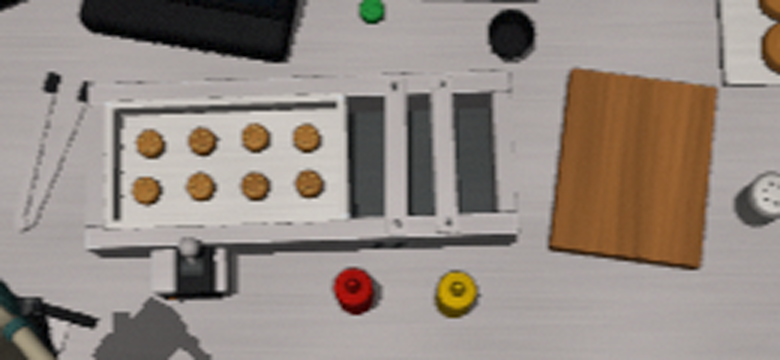

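```bash
python3 -c "
from h import *
print(atz('scene',(341.6,213.4),.1435).round(4))
st(); print(sign_off())"
```

```text
[0.4422 0.2674 0.1435]
t 57.3 p [0.2931 0.4076 0.2655] jaw 3.27 down [ 0.  0. -1.] F [-0.3  0.5  0.2] w -0.0 q [ 0.809  0.155  1.623 -0.     1.363  0.752]
the job is handed in; nothing more can be done
None
```

The hot well is ready and handed in at 57.3 s, with the arm clear of everything:

- **Divider bars:** Both bars are on their stud pairs and lie flush. Depth readings put each bar's top 2–3 mm above the rims along its whole length, which matches the 2.5 mm bar thickness. The studs show in all four holes.
- **Hash-brown rounds:** All eight rounds found lie in a single layer on the pan floor, two rows of four. From the measured centres, the gaps are about 26 mm between the rows and 30–40 mm along them. That is more than a finger's width. I saw no round get knocked aside during the run.
- **Heater:** I switched it on last, pushing until it reached its stop (about 19 N at the fingertips). The knob then measured at x = 0.442 m, where I calculated the on position to be.

In the last pictures of the well area, the bottles, cup, tongs and green look-alike had not moved. I did not measure the bystanders' positions.

The two cameras disagreed by about 3–4 mm in x and 2 mm in y. I used averages, and checked the bar holes against the studs in the same picture before lowering each bar. The detector missed some rounds in its last calls, but all eight are visible in both final pictures.

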